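# Jack up a welded frame and hold the pump handle down

### The job

Lift the blue toe jack up and off its double hook, stand it on the bench and slide its toe in so that the saddle sits centred under the yellow-painted lift point of the welded frame, then let go of it. Pump the handle with full strokes until the rail over the jack, with its feet, is at least 22 mm higher than it stood (room for the 20 mm packers), lifting with the jack alone, without shoving the frame along the bench or knocking the jack over, and leaving the other tools where they lie. Finish while holding the handle pressed all the way down, so that the frame stays put while a workmate slides them in.

Things in the scene. Friction and masses are not known exactly. Their poses are not given: they have to be found in the camera images.
- jack: Small blue toe jack, 0.9 kg, loose, at first hanging upright on the hooks, base 90 mm up. Origin: underside of the base, on the axis of the upright cylinder (52 mm wide, 100 tall). +x to the toe, z up. Base 6 mm thick, x -131 to 95 mm, 74 wide (rear 130 wide, 8 thick). Yellow carriage: front plate's face at x = 42, up to z = 112 (ram down). Pump handle to the rear, pin at x = -40, z = 62 mm.
- carry_bar (a point): Centre of the jack's carry bar: black, 12 mm thick, 116 mm long along the jack's y, at jack x = -7, z = 165 mm, right above the centre of mass. 47 mm from its centre down to the carriage's head with the ram down. The two hook prongs pass under it 40 mm to either side of this point, so grip the middle, across x. Gripped there the jack hangs level.
- saddle (a point): Centre of the top of the jack's round black saddle (36 mm across, on the yellow toe, which is 50 mm wide, x = 40 to 98, z = 12 to 26 mm): at jack x = 75, y = 0, z = 30 mm plus the ram's value. Same axes as the jack.
- ram (a joint): How far the ram with carriage, toe and saddle has been pumped up, m: 0 lowered, 0.06 at most; starts at 0 to 0.005. Each full stroke of the handle (from fully up to its stop) raises it: the first by 10 to 15 mm, each further one by 12 mm. It stays up by itself while the handle goes back up; strokes from a half-raised handle may raise nothing.
- pump (a joint): Angle of the pump handle, rad: 0 up (35 degrees above level, where a spring returns it), 0.61 fully down (handle level, at its stop). Pressing it down at the grip takes about 8 N unloaded, up to 17 N under the frame.
- handle_grip (a point): Press point of the pump handle: on the axis of its black round grip (22 mm thick, from 95 to 186 mm from the pin), 150 mm from the pin. Up it lies at jack x = -163, z = 148 mm; fully down at x = -190, z = 62 mm. Moves with the handle.
- stand: Grey fixed bench stand. Origin: centre of the underside; post 30 mm square, 284 tall; base 140 x 200 x 10 mm. Two steel prongs, 80 mm apart, 10 thick, reach from the post along the stand's -x; the bar lies in dips 140 mm from the post's axis; the tips (168 mm out) rise to 271 mm: raise the bar 25 mm or more, then draw it along -x. The hanging jack's toe points to the post (jack x = stand x).
- hook_seat (a point): Midway between the two hook seats, at the height of a hanging bar's centre: stand x = -140, z = 255.5 mm. Same axes as the stand.
- frame: Welded frame of dark 40 mm steel tube, 260 x 360 mm, loose, 3 to 4.2 kg, on four round feet (38 mm across, at x = +-110, y = +-160 mm). Origin: bench level, middle. +x runs from the near rail (x = -110) to the far rail, z up. Rails from 50 to 90 mm height; a flat-bar upright on the far rail to 340 mm. The jack comes in along the frame's +x (jack x along frame x), between the near feet.
- lift_point (a point): The marked lift point: centre of the underside of the yellow lift pad (46 mm along x, 60 mm along y, 6 mm thick) below the middle of the near rail, which is painted yellow there; 44 mm above the bench at the start (frame x = -110, y = 0). Same axes as the frame.
- far_feet (a point): Midway between the undersides of the frame's two far feet (frame x = 110, y = 0, z = 0); the frame tips about them when jacked.
- spray_can: Bystander: white spray can, 58 mm across, 170 mm tall, standing. Origin on its underside, near its middle.
- mallet: Bystander: hammer lying on the bench, 280 mm long. Origin on its underside, near its middle.
- spanner: Bystander: spanner lying on the bench, 200 mm long. Origin on its underside, near its middle.
- file: Bystander: hand file with a wooden handle, 330 mm long, lying on the bench. Origin on its underside, near its middle.
- packers: Bystander: stack of square steel packing plates, 60 x 60 x 20 mm. Origin on its underside, near its middle.
- clamp: Bystander: C-clamp lying on the bench, about 200 x 120 mm. Origin on its underside, near its middle.

How it is judged:
By the outcome, as a careful person would: the job done as asked, in the order asked, and still so for the second after the job is handed in, while the arm keeps its last pose, push and grip.
It also fails if it takes over 61 s, if anything falls off the work surface, if the arm or the gripper's body presses on something with over 40 N, if the wrist force passes 120 N, or if a joint passes its speed limit or range.

### The arm

A 6-joint arm with a two-finger parallel gripper is mounted at the origin on the work surface. World frame = base frame: x ahead of the robot, y to its left, z up, the work surface at z = 0. Lengths are in m, angles in rad, forces in N, time in s.
With the tool pointing down it reaches from about 0.3 to 0.775 m from the base axis. Payload 14.6 kg.
Tool frame: the origin (TCP) lies on the centre line of the jaws, within the pads' length; the fingertips stand 25 mm ahead of it and the grasp point (between the pads) lies 6 mm ahead of it; x points along the fingers, z is the direction in which the jaws open and shut, and the axes are right-handed (so a half turn about x gives the same grasp; the last joint's range is limited). The gripper opens to 94 mm and grips with 3 to 60 N. Pads are 16 mm wide; open, the fingers measure 119 mm over their backs; the gripper's body (75 mm by 177 mm) begins 78 mm behind the grasp point.
Start: joints at [-1.228, 0.3, 1.521, -0, 1.321, -0.067], TCP at [0.219, -0.504, 0.23] pointing down, gripper open.
Joint ranges: [-3.03, 3.03], [-0.79, 2.21], [0.23, 2.52], [-1.04, 4.18], [0, 3.07], [-2.55, 2.55]. Speed limits (rad/s): [2.22, 2.22, 2.57, 3.14, 3.14, 3.14].

### API

Orientations are given as a unit quaternion [w, x, y, z].
In Python, from plant import telemetry, optics, job gives the robot as it stands.
- The arm moves only by the tool drive_tool, never from a script. Its argument "series" is a list of rows, each a list of 5 numbers: the opening in per cent of the stroke, from 0 (shut) to 100 (fully open), then the shift along the tool's x, y, z in cm, then the turn about the tool's x in degrees. A call has 1 to 8 rows; each row is the pose to reach, as a shift and turn from the pose commanded when the call began, along the tool's axes at that moment; what a row does not reach only later rows make up. A row lasts 1/8 s, in which the tool goes at most 62.5 mm and 10.7 degrees, less where a joint would pass 70% of its speed; a pose out of reach is approached as far as the arm can. A call with a gripper value outside its range is refused whole. The fingers move at their own pace and stop on an object; "squeeze" is the grip in N (left out, the last holds). Time passes only in rows, so rows that repeat a pose let the fingers close. It gives the time, the measured TCP pose, the force and the opening at its end, in the units of the state.
- telemetry.state(): the state, without advancing time (a new reading comes with each control period).
- optics.snapshot(name): name is "side" or "top" or "wrist"; returns a dict with "img" (400x640x3 uint8, blue, green, red), "z_map" (400x640 float32, m along the optical axis (not along the pixel's ray), 0 where there is no reading), "camera_matrix" (3x3 intrinsics, pixels), "dist" ([k1, k2, p1, p2, k3] as OpenCV has them; the pictures are not rectified), "origin" and "rotation" of the camera in the world; the wrist camera has in their place "mount" (4x4, takes a point from camera to tool coordinates, whose origin is the TCP and whose axes are the tool frame's). Camera axes: x right, y up, looking along -z (the intrinsics and any distortion apply to the point x, -y, -z); pixel columns grow to the right and rows downward; lengths in m; the calibration is good to about 2 mm. A picture is of the moment at which its call begins: read the wrist's pose just before it.
- job.finish_job(): hands the job in, once; it reports no verdict.
The state is a dict: "time": time; "q": joint angles; "qvel": joint speeds; "joint_efforts": joint torques, N m; "tcp_pos": TCP position; "eef_rot": TCP orientation; "ft_force": force on the tool from outside, world axes, zero at the start; "moment": the same for the moment, N m; "gripper_width": finger opening in m.
Only numpy, scipy, OpenCV 4.12 (cv2) and the standard library are available. Lean on these libraries where they do the work, as an engineer would, in place of code of your own. Each camera call takes 0.05 s, during which the arm holds its last target.

## Working session

There is one attempt and no reset: what is moved stays moved. The work goes in short steps, Python scripts to look and compute and a tool call to move; the robot and the scene stay as the last step left them, time stands still between calls to the robot, and variables do not carry over. Pictures are saved under pics/ and viewed, and the job is handed in when it is done.

Besides the shell and the picture viewer there is one more tool, called after ">>>" as a command line: name --pt "numbers of a row" for each row, then --argument value for the rest. drive_tool: Moves the arm, as the interface text tells. Its arguments: {"type":"object","properties":{"series":{"type":"array"},"squeeze":{"type":"number"}},"required":["series"]}

```bash
ls; mkdir -p pics; cat > h.py <<'E'
import numpy as np, cv2
from plant import telemetry, optics, job
from scipy.spatial.transform import Rotation as R
def snap(n, fn=None):
    s=telemetry.state(); d=optics.snapshot(n)
    if n=='wrist':
        q=s['eef_rot']; T=np.eye(4); T[:3,:3]=R.from_quat([q[1],q[2],q[3],q[0]]).as_matrix(); T[:3,3]=s['tcp_pos']
        M=T@np.array(d['mount']); d['origin']=M[:3,3]; d['rotation']=M[:3,:3]
    d['origin']=np.array(d['origin']); d['rotation']=np.array(d['rotation'])
    if d['rotation'].shape!=(3,3):
        q=d['rotation']; d['rotation']=R.from_quat([q[1],q[2],q[3],q[0]]).as_matrix()
    if fn: cv2.imwrite('pics/'+fn,d['img']); np.savez('pics/'+fn+'.npz',**d)
    return d
def load(fn): return dict(np.load('pics/'+fn+'.npz'))
def rays(d,px):
    px=np.array(px,float).reshape(-1,1,2)
    u=cv2.undistortPoints(px,np.array(d['camera_matrix']),np.array(d['dist'])).reshape(-1,2)
    c=np.c_[u[:,0],-u[:,1],-np.ones(len(u))]
    return c@d['rotation'].T
def onplane(d,px,z):
    r=rays(d,px); o=d['origin']; return o+r*((z-o[2])/r[:,2])[:,None]
def deproj(d,px):
    px=np.array(px).reshape(-1,2); zz=d['z_map'][px[:,1].astype(int),px[:,0].astype(int)]
    return d['origin']+rays(d,px)*zz[:,None]
def cloud(d):
    v,u=np.mgrid[0:400,0:640]; P=deproj(d,np.c_[u.ravel(),v.ravel()]).reshape(400,640,3); P[d['z_map']<=0]=np.nan; return P
def proj(d,P):
    c=(np.array(P).reshape(-1,3)-d['origin'])@d['rotation']; c=c*[1,-1,-1]
    return cv2.projectPoints(c,np.zeros(3),np.zeros(3),np.array(d['camera_matrix']),np.array(d['dist']))[0].reshape(-1,2)
E
python3 - <<'E'
from h import *
print(telemetry.state())
for n in ['side','top','wrist']:
    d=snap(n,n+'0.png'); print(n,d['origin'],d['rotation'].round(3).tolist(),d['camera_matrix'],d['dist'])
E
```

```text
pics
{'time': 0.0, 'q': array([-1.22759498e+00,  3.00465282e-01,  1.52162893e+00, -1.11390545e-05,
        1.32067225e+00, -6.65898122e-02]), 'qvel': array([-0.00072075, -0.00023808,  0.0002606 , -0.00085198,  0.00016913,
        0.00034722]), 'joint_efforts': array([ 1.40397956e-04, -5.31810915e+01, -3.52736056e+01,  7.07768463e-02,
        2.42942985e-02, -9.88931151e-05]), 'tcp_pos': array([ 0.21904663, -0.50422948,  0.22986926]), 'eef_rot': array([ 0.59094061,  0.38805492,  0.59160742, -0.38756062]), 'ft_force': array([-0.27504322, -0.01433919, -0.11418407]), 'moment': array([ 0.05334643, -0.00327192, -0.06786704]), 'gripper_width': 0.09391636619813665}
side [-0.03407433  0.78007588  1.341737  ] [[-0.81, 0.453, -0.371], [-0.586, -0.607, 0.537], [0.019, 0.653, 0.757]] [[366.75777428   0.         316.66176789]
 [  0.         366.75777428 195.2292641 ]
 [  0.           0.           1.        ]] [-0.0816717  0.         0.         0.         0.       ]
top [ 0.34782111 -0.06458274  1.62586384] [[-0.019, 0.994, -0.112], [-1.0, -0.019, 0.003], [0.0, 0.112, 0.994]] [[440.7332934    0.         326.93579974]
 [  0.         440.7332934  199.64752901]
 [  0.           0.           1.        ]] [0.03324395 0.         0.         0.         0.        ]
wrist [ 0.28056635 -0.47856159  0.38364199] [[0.398, 0.893, 0.209], [-0.917, 0.388, 0.089], [-0.001, -0.227, 0.974]] [[292.01772397   0.         318.69090793]
 [  0.         292.01772397 197.26687678]
 [  0.           0.           1.        ]] [-0.04604635  0.          0.          0.          0.        ]
```

View pics/side0.png

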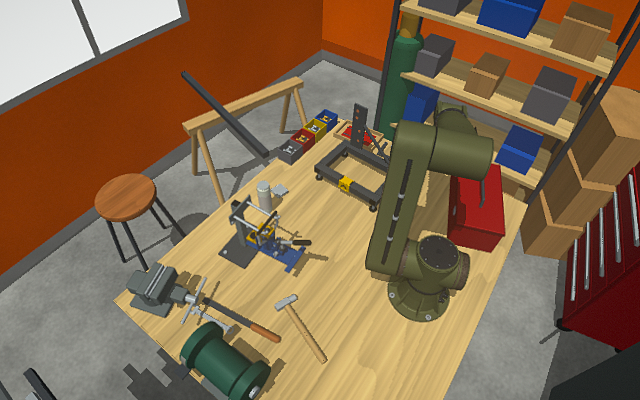

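View pics/top0.png

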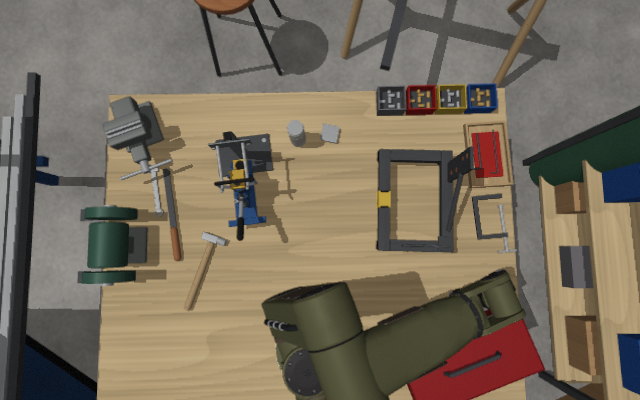

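View pics/wrist0.png

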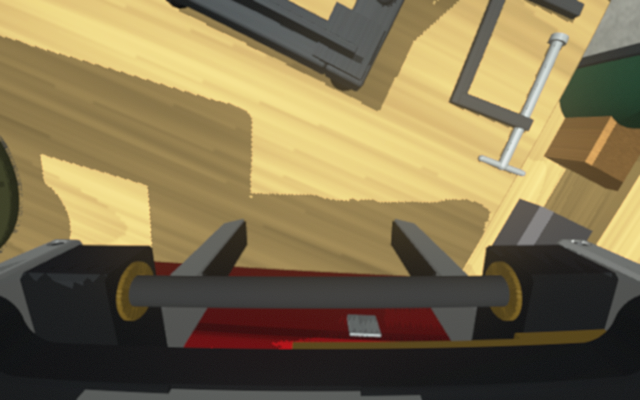

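The overview pictures show the jack hanging at about top (238,180), toe up-image to the stand. The frame is at (415,200) with its yellow near rail at (384,200), facing the jack's side (world +y). Next I measure poses.

```bash
python3 - <<'E'
from h import *
d=load('top0.png'); im=d['img']
c=im[110:260,180:320]; cv2.imwrite('pics/c1.png',cv2.resize(c,None,fx=5,fy=5,interpolation=cv2.INTER_CUBIC)[:, :])
c=im[130:270,360:500]; cv2.imwrite('pics/c2.png',cv2.resize(c,None,fx=4,fy=4,interpolation=cv2.INTER_CUBIC))
s=load('side0.png'); c=s['img'][170:290,200:330]; cv2.imwrite('pics/c3.png',cv2.resize(c,None,fx=5,fy=5,interpolation=cv2.INTER_CUBIC)[:600])
# frame rail top points
P=cloud(d)
hsv=cv2.cvtColor(im,cv2.COLOR_BGR2HSV)
m=(P[...,2]>.08)&(P[...,2]<.10); m[:, :365]=0; m[:,470:]=0; m[:140]=0; m[255:]=0
q=P[m][:,:2].astype(np.float32); print(len(q), q.min(0),q.max(0),cv2.minAreaRect(q), P[m][:,2].mean())
y=(hsv[...,0]>20)&(hsv[...,0]<32)&(hsv[...,1]>180)&(hsv[...,2]>120)&m
print('yellow',y.sum(),P[y].mean(0),np.argwhere(y).mean(0))
# jack region heights
for z0,z1 in [(.24,.28),(.28,.30),(.18,.22)]:
    m=(P[...,2]>z0)&(P[...,2]<z1); m[:, :200]=0; m[:,280:]=0; m[:120]=0; m[255:]=0
    q=P[m]; print(z0,len(q),q.mean(0) if len(q) else '', cv2.minAreaRect(q[:,:2].astype(np.float32)) if len(q) else '')
E
```

```text
3313 [ 0.33466676 -0.51507723] [ 0.69945717 -0.23536928] ((0.5169524550437927, -0.37671005725860596), (0.268824964761734, 0.35987335443496704), 87.57142639160156) 0.08998792398255175
yellow 1 [ 0.52003373 -0.24755053  0.09041788] [199. 378.]
0.24 743 [0.59425194 0.22559849 0.25940946] ((0.5512194037437439, 0.2180696427822113), (0.3405527174472809, 0.12922345101833344), 7.688875675201416)
0.28 105 [0.69920027 0.23646048 0.28301361] ((0.7018792033195496, 0.235751673579216), (0.03601284697651863, 0.12098527699708939), 5.820483207702637)
0.18 373 [0.57106136 0.22230302 0.19880739] ((0.5847302675247192, 0.21789798140525818), (0.1156369298696518, 0.26239684224128723), 77.14329528808594)
```

View pics/c1.png

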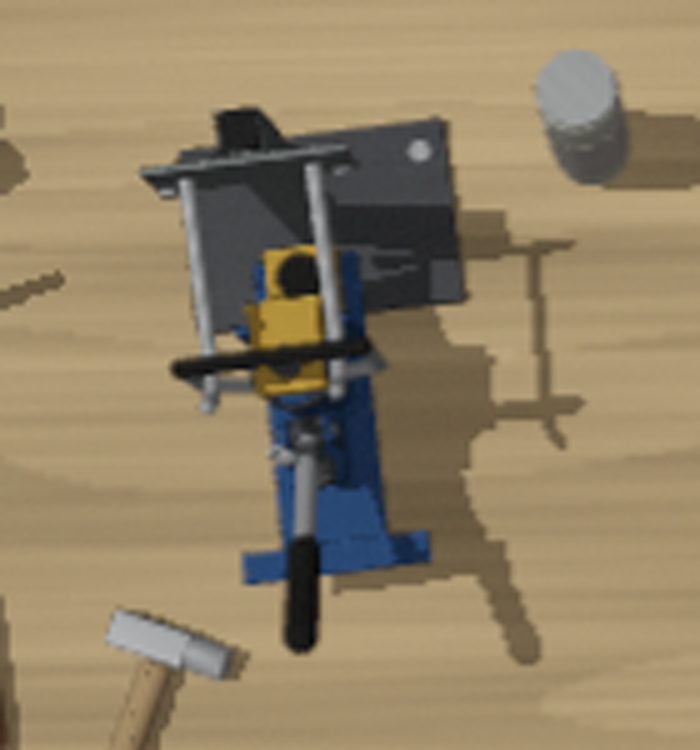

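View pics/c2.png

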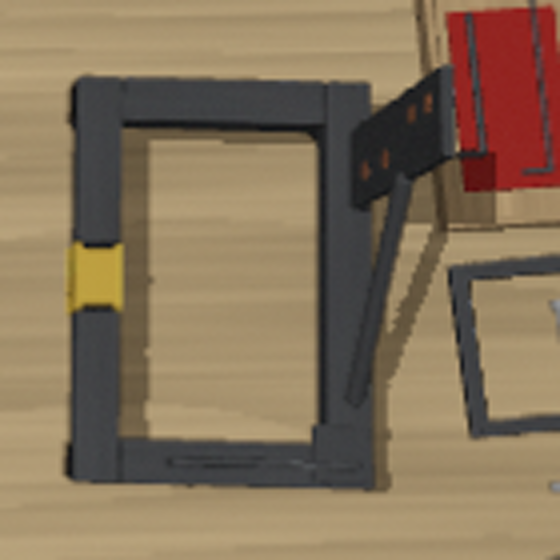

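View pics/c3.png

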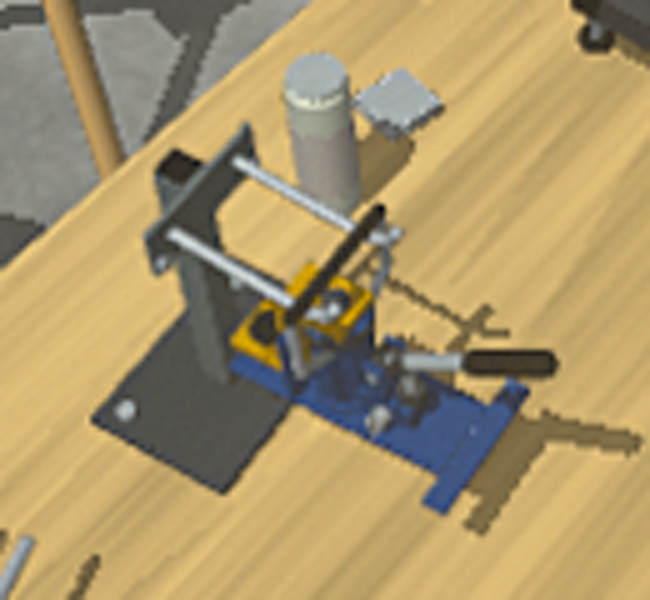

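```bash
python3 - <<'E'
from h import *
d=load('top0.png'); im=d['img']; s=load('side0.png')
P=cloud(d)
# bar
b=onplane(d,[[216,183.6],[253,179.4],[180+367/5,110+346/5],[180+174/5,110+370/5]],.2555); print('bar px',b.round(4))
hsv=cv2.cvtColor(im,cv2.COLOR_BGR2HSV)
m=(P[...,2]>.25)&(P[...,2]<.275)&(im.max(2)<60); m[:,:205]=0;m[:,262:]=0;m[:165]=0;m[195:]=0
q=P[m]; print('bar',len(q),q.mean(0),cv2.minAreaRect(q[:,:2].astype(np.float32)))
# stand base rect
m=(P[...,2]>.004)&(P[...,2]<.016)&(hsv[...,1]<80)&(hsv[...,2]<110); m[:,:210]=0;m[:,275:]=0;m[:125]=0;m[185:]=0
q=P[m]; r=cv2.minAreaRect(q[:,:2].astype(np.float32)); print('base',len(q),r)
# prongs
m=(P[...,2]>.245)&(im.min(2)>110); m[:,:210]=0;m[:,255:]=0;m[:140]=0;m[195:]=0
# frame: near rail outer edge fits
m=(P[...,2]>.085)&(P[...,2]<.095); m[:,:365]=0; m[:,470:]=0; m[:140]=0; m[255:]=0
m=cv2.morphologyEx(m.astype(np.uint8),cv2.MORPH_OPEN,np.ones((3,3)))
v,u=np.nonzero(m)
def fit(pts):
    l=cv2.fitLine(np.array(pts,np.float32),cv2.DIST_HUBER,0,.01,.01).ravel(); return l
E1=[];E2=[]
for row in range(158,243):
    us=u[v==row]; 
    if len(us)<5: continue
    a=us.min(); E1.append(onplane(d,[[a-.5,row]],.09)[0,:2])
    k=a
    while m[row,k]: k+=1
    if 6<k-a<20: E2.append(onplane(d,[[k-.5,row]],.09)[0,:2])
for E in (E1,E2):
    l=fit(E); print('rail edge',len(E),l, 'slope dy/dx',l[1]/l[0])
E3=[];E4=[]
for col in range(392,435):
    vs=v[u==col]
    E3.append(onplane(d,[[col,vs.min()-.5]],.09)[0,:2]);E4.append(onplane(d,[[col,vs.max()+.5]],.09)[0,:2])
for E in (E3,E4):
    l=fit(E); print('side edge',l,'dx/dy',l[0]/l[1])
hsvm=(hsv[...,0]>18)&(hsv[...,0]<32)&(hsv[...,1]>150)
mm=hsvm.copy(); mm[:,:370]=0;mm[:,395:]=0;mm[:180]=0;mm[220:]=0
v2,u2=np.nonzero(mm);print('yel',len(u2),u2.min(),u2.max(),v2.min(),v2.max())
print(onplane(d,[[384,v2.min()-.5],[384,v2.max()+.5]],.09))
# side-view yellow top
h2=cv2.cvtColor(s['img'],cv2.COLOR_BGR2HSV)
# others
for n,p,z in [('can',(294,126),.17),('packer',(331,133),.02),('mallet head',(215,239),.03),('clamp',(490,216),.02)]:
    print(n,onplane(d,[p],z)[0].round(3),deproj(d,[p])[0].round(3))
E
```

```text
bar px [[0.5596 0.2786 0.2555]
 [0.5709 0.1629 0.2555]
 [0.5715 0.1617 0.2555]
 [0.5584 0.2824 0.2555]]
bar 126 [0.56633976 0.21897712 0.25999194] ((0.5669406056404114, 0.22118568420410156), (0.010921447537839413, 0.11848264932632446), 6.84414529800415)
base 1024 ((0.7050372362136841, 0.23689040541648865), (0.1403726190328598, 0.19635307788848877), 6.35922908782959)
rail edge 77 [ 0.998851   -0.04792353  0.4842719  -0.2460946 ] slope dy/dx -0.04797866
rail edge 26 [ 0.99805874 -0.06227929  0.48493564 -0.27932385] slope dy/dx -0.062400427
side edge [ 0.00910289  0.9999586   0.6928933  -0.39720646] dx/dy 0.009103267
side edge [ 0.996676   -0.08146732  0.38196817 -0.3644084 ] dx/dy -12.23406
yel 196 377 389 191 207
[[ 0.54973052 -0.26961184  0.09      ]
 [ 0.48977145 -0.26761258  0.09      ]]
can [0.765 0.038 0.17 ] [0.767 0.039 0.164]
packer [ 0.779 -0.089  0.02 ] [ 0.779 -0.089  0.02 ]
mallet head [0.393 0.337 0.03 ] [0.393 0.34  0.018]
clamp [ 0.458 -0.66   0.02 ] [ 0.459 -0.666  0.005]
```

```bash
cat >> h.py <<'E'
def tool():
    s=telemetry.state(); q=s['eef_rot']; return s, R.from_quat([q[1],q[2],q[3],q[0]]).as_matrix()
def yaw(v): return np.degrees(np.arctan2(v[1],v[0]))
def plan(target,zyaw=None):
    "shift in cm in tool axes to TCP target; turn about tool x so that tool z has given yaw (mod 180)"
    s,M=tool(); sh=M.T@(np.array(target)-s['tcp_pos'])*100
    out=list(sh.round(2))
    if zyaw is not None:
        a=-(zyaw-yaw(M[:,2]))  # tool x down: positive turn = negative yaw
        out+= [round((a+90)%180-90,1), round((a+90)%180-90+ (180 if ((a+90)%180-90)<0 else -180),1)]
    return out
E
python3 - <<'E'
from h import *
s,M=tool(); print(M.round(4)); print('zyaw',yaw(M[:,2]),'q1,q6 deg',np.degrees(s['q'][[0,5]]))
bz=6.4
up=[.219,-.504,.36]
print(plan(up)); print(plan([.566,.221,.36],bz))
E
```

```text
[[-3.000e-04  9.172e-01  3.984e-01]
 [ 8.000e-04  3.984e-01 -9.172e-01]
 [-1.000e+00  1.000e-04 -9.000e-04]]
zyaw -66.52142559434354 q1,q6 deg [-70.33776562  -3.81646765]
[np.float64(-13.0), np.float64(0.01), np.float64(-0.04)]
[np.float64(-12.95), np.float64(60.72), np.float64(-52.71), np.float64(-72.9), np.float64(107.1)]
```

>>> drive_tool --pt "60 -13 0 0 0" --pt "60 -13 0 0 0" --pt "60 -13 30 -26 -36" --pt "60 -13 30 -26 -36" --pt "60 -13 60.7 -52.7 -73" --pt "60 -13 60.7 -52.7 -73" --pt "60 -13 60.7 -52.7 -73" --pt "60 -13 60.7 -52.7 -73"

```text
time: 1.15
tcp_pos: [0.3813, -0.1643, 0.3583]
eef_rot: [0.707, 0.011, 0.707, -0.011]
ft_force: [1.7, -0.2, 0.5]
gripper_width: 0.0567
```

```bash
python3 - <<'E'
from h import *
s,M=tool(); print(yaw(M[:,2]),plan([.50,.21,.36],6.4))
E
```

```text
-1.7280993696166995 [np.float64(-0.17), np.float64(37.77), np.float64(10.74), np.float64(-8.1), np.float64(171.9)]
```

>>> drive_tool --pt "60 0 37.8 10.7 -8" --pt "60 0 37.8 10.7 -8" --pt "60 0 37.8 10.7 -8" --pt "60 0 37.8 10.7 -8" --pt "60 0 37.8 10.7 -8" --pt "60 0 37.8 10.7 -8" --pt "60 0 37.8 10.7 -8" --pt "60 0 37.8 10.7 -8"

```text
time: 2.15
tcp_pos: [0.5014, 0.208, 0.3577]
eef_rot: [0.706, -0.037, 0.707, 0.037]
ft_force: [-0.4, -1.2, -0.0]
gripper_width: 0.0565
```

```bash
python3 - <<'E'
from h import *
d=snap('wrist','w1.png'); s,M=tool(); print(s['tcp_pos'],yaw(M[:,2]),plan([.566,.221,.36],6.4),d['origin'])
print(proj(d,[[.566,.221,.2555],[.5595,.2787,.2555],[.5725,.1633,.2555]]))
E
```

```text
[0.50137923 0.20708422 0.35807721] 5.942775260218907 [np.float64(-0.2), np.float64(0.71), np.float64(6.57), np.float64(-0.5), np.float64(179.5)] [0.49631666 0.27289281 0.51140263]
[[389.86206501 196.4718644 ]
 [392.93324944 130.56615826]
 [386.78935676 256.13972308]]
```

View pics/w1.png

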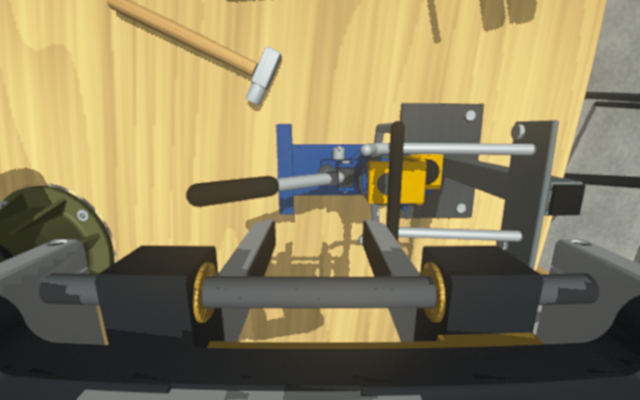

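```bash
python3 - <<'E'
from h import *
d=snap('wrist','w2.png'); s,M=tool(); print(s['tcp_pos'],s['qvel'].round(3),yaw(M[:,2]),M.round(4).tolist())
print(proj(d,[[.566,.221,.2555],[.5595,.2787,.2555],[.5725,.1633,.2555]]))
c=d['img'][100:270,330:470]; cv2.imwrite('pics/w2c.png',cv2.resize(c,None,fx=3.5,fy=3.5,interpolation=cv2.INTER_CUBIC))
P=cloud(d); m=(P[...,2]>.253)&(P[...,2]<.27)&(d['img'].max(2)<70); m[:,:370]=0;m[:,420:]=0;m[:110]=0;m[270:]=0
q=P[m]; print(len(q),q.mean(0),cv2.minAreaRect(q[:,:2].astype(np.float32)))
v,u=np.nonzero(m);print(u.min(),u.max(),v.min(),v.max())
E
```

```text
[0.50137168 0.20659989 0.35839938] [-0.012 -0.013  0.003  0.001  0.001  0.003] 5.89083489809603 [[0.0001, -0.1026, 0.9947], [-0.0002, 0.9947, 0.1026], [-1.0, -0.0002, 0.0]]
[[389.92490492 195.27933547]
 [392.90940893 129.36024964]
 [386.92960269 254.97704853]]
1241 [0.56648488 0.23717507 0.25975579] ((0.567707896232605, 0.2337144911289215), (0.011352251283824444, 0.10346323996782303), 7.118924140930176)
387 403 122 238
```

View pics/w2c.png

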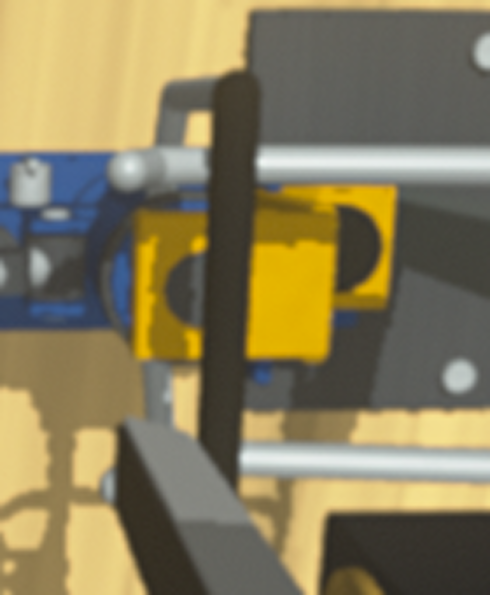

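```bash
python3 - <<'E'
from h import *
s=load('side0.png'); 
# bar ends in side crop: (382,210)->(292,318) /5 + (200,170)
print(onplane(s,[[200+380/5,170+212/5],[200+292/5,170+316/5]],.2555))
P=cloud(s); m=(P[...,2]>.25)&(P[...,2]<.28)&(s['img'].max(2)<60); m[:,:250]=0;m[:,282:]=0;m[:205]=0;m[240:]=0
q=P[m]; print(len(q),q.mean(0),cv2.minAreaRect(q[:,:2].astype(np.float32)))
w=load('w2.png');P=cloud(w)
# prongs in wrist: bright points z .245-.262
for v0,v1 in ((140,158),(226,244)):
    m=(P[...,2]>.24)&(P[...,2]<.27)&(w['img'].min(2)>120); m[:v0]=0;m[v1:]=0;m[:,:440]=0;m[:,510:]=0
    q=P[m]; print('prong',len(q),q.mean(0),cv2.minAreaRect(q[:,:2].astype(np.float32)))
t=load('top0.png');P=cloud(t)
for u0,u1 in ((210,226),(238,254)):
    m=(P[...,2]>.24)&(P[...,2]<.27)&(t['img'].min(2)>110); m[:,:u0]=0;m[:,u1:]=0;m[:145]=0;m[175:]=0
    q=P[m]; print('prong top',len(q),q.mean(0))
E
```

```text
[[0.57061605 0.16945446 0.2555    ]
 [0.5603044  0.28001176 0.2555    ]]
53 [0.56586428 0.22832025 0.25938016] ((0.5655263066291809, 0.22658158838748932), (0.006799411028623581, 0.1221061646938324), 6.218383312225342)
prong 750 [0.63424159 0.27203884 0.25683351] ((0.6332782506942749, 0.27130061388015747), (0.060000911355018616, 0.009642895311117172), 6.7092108726501465)
prong 745 [0.6508231  0.19422874 0.25744885] ((0.6554389595985413, 0.19386029243469238), (0.017846742644906044, 0.07298148423433304), 87.20252227783203)
prong top 76 [0.63383486 0.27185649 0.25750417]
prong top 72 [0.63419248 0.1909043  0.25625841]
```

```bash
python3 - <<'E'
from h import *
print(plan([.5665,.2245,.35],6.5),plan([.5665,.2245,.2615],6.5))
E
```

```text
[np.float64(0.84), np.float64(1.11), np.float64(6.66), np.float64(-0.6), np.float64(179.4)] [np.float64(9.69), np.float64(1.11), np.float64(6.66), np.float64(-0.6), np.float64(179.4)]
```

>>> drive_tool --pt "60 0.5 1.1 6.7 -0.6" --pt "60 0.5 1.1 6.7 -0.6" --pt "60 0.5 1.1 6.7 -0.6" --pt "60 5 1.1 6.7 -0.6" --pt "60 9.7 1.1 6.7 -0.6" --pt "60 9.7 1.1 6.7 -0.6" --pt "60 9.7 1.1 6.7 -0.6"

```text
time: 3.12
tcp_pos: [0.5673, 0.2254, 0.2646]
eef_rot: [0.707, -0.04, 0.705, 0.041]
ft_force: [0.3, -0.2, 0.3]
gripper_width: 0.0565
```

```bash
python3 - <<'E'
from h import *
d=snap('wrist','w3.png'); s,M=tool(); print(s['tcp_pos'],s['ft_force'],yaw(M[:,2]),plan([.5665,.2245,.2615],6.5))
E
```

```text
[0.56743768 0.22555694 0.26460931] [-0.58961779 -0.02009581  0.66606689] 6.525348547452637 [np.float64(0.31), np.float64(-0.09), np.float64(-0.11), np.float64(0.0), np.float64(-180.0)]
```

View pics/w3.png

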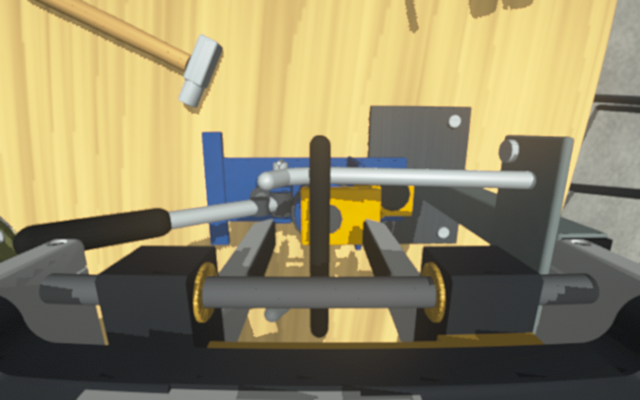

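The bar is centred between the open fingers (image u≈319, v 136–338), so I close on it.

>>> drive_tool --pt "60 0.3 -0.1 -0.1 0" --pt "0 0.3 -0.1 -0.1 0" --pt "0 0.3 -0.1 -0.1 0" --pt "0 0.3 -0.1 -0.1 0" --pt "0 0.3 -0.1 -0.1 0" --pt "0 0.3 -0.1 -0.1 0" --squeeze 40

```text
time: 3.92
tcp_pos: [0.5668, 0.2245, 0.2586]
eef_rot: [0.707, -0.04, 0.705, 0.04]
ft_force: [1.6, -0.6, 1.1]
gripper_width: 0.0112
```

>>> drive_tool --pt "0 -1 0 0 0" --pt "0 -2.5 0 0 0" --pt "0 -4 0 0 0" --pt "0 -5.5 0 0 0" --pt "0 -5.5 0 0 0" --pt "0 -5.5 0 0 0"

```text
time: 4.68
tcp_pos: [0.5662, 0.2245, 0.3135]
eef_rot: [0.706, -0.04, 0.706, 0.04]
ft_force: [-0.3, 0.2, -9.4]
gripper_width: 0.0109
```

```bash
python3 - <<'E'
from h import *
d=snap('side','s1.png'); s,M=tool(); print(s['tcp_pos'],s['ft_force'],s['moment'])
cv2.imwrite('pics/s1c.png',cv2.resize(d['img'][140:300,180:350],None,fx=4,fy=3.7,interpolation=cv2.INTER_CUBIC))
E
```

```text
[0.56613509 0.22449685 0.31341041] [-2.77751039e-01  1.42606897e-03 -9.52592223e+00] [ 0.01797827 -0.07872222  0.01213243]
```

View pics/s1c.png

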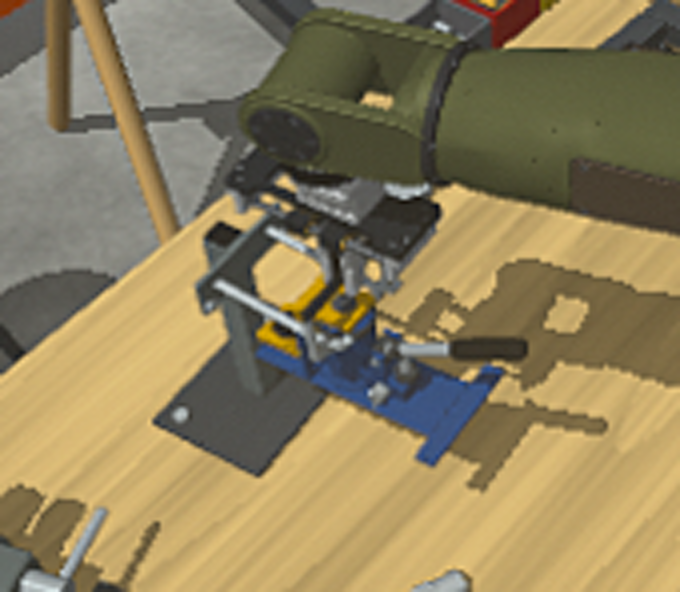

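>>> drive_tool --pt "0 0 0 -1 0" --pt "0 0 0 -3 0" --pt "0 0 0 -6 0" --pt "0 0 0 -9 0" --pt "0 0 0 -11 0" --pt "0 0 0 -12 0" --pt "0 0 0 -12 0"

```text
time: 5.6
tcp_pos: [0.4466, 0.2108, 0.3137]
eef_rot: [0.706, -0.04, 0.706, 0.04]
ft_force: [-0.3, 0.5, -8.6]
gripper_width: 0.0109
```

```bash
python3 - <<'E'
from h import *
s,M=tool(); print(s['tcp_pos'],s['ft_force'],s['q'].round(3),yaw(M[:,2]),plan([.50,-.04,.312],-92.8))
E
```

```text
[0.44661153 0.21083159 0.31366127] [-0.27922965  0.54732721 -8.60465525] [0.367 0.12  1.546 0.    1.475 0.253] 6.550508945750256 [np.float64(0.16), np.float64(-25.53), np.float64(2.44), np.float64(-80.6), np.float64(99.4)]
```

>>> drive_tool --pt "0 0 -0.5 0 3" --pt "0 0 -1.5 0.2 9" --pt "0 0 -3 0.4 17" --pt "0 0 -5 0.6 25" --pt "0 0 -7 0.8 33" --pt "0 0 -9 1 41" --pt "0 0 -11 1.2 49" --pt "0 0 -13 1.4 57"

```text
time: 6.6
tcp_pos: [0.4763, 0.0824, 0.3131]
eef_rot: [0.639, 0.303, 0.639, -0.303]
ft_force: [0.6, 0.3, -7.9]
gripper_width: 0.0109
```

```bash
python3 - <<'E'
from h import *
s,M=tool(); print(s['tcp_pos'],s['ft_force'],s['q'].round(3),yaw(M[:,2]),plan([.52,-.06,.312],-92.8))
E
```

```text
[0.47631042 0.08243493 0.31309732] [ 0.64736348  0.33895231 -7.91229398] [ 0.096  0.096  1.573 -0.     1.472  0.981] -50.74322214234513 [np.float64(0.11), np.float64(-5.63), np.float64(13.79), np.float64(42.1), np.float64(-137.9)]
```

>>> drive_tool --pt "0 0 -1 2 8" --pt "0 0 -2 4.5 16" --pt "0 0 -3 7.5 24" --pt "0 0 -4 10 32" --pt "0 0 -5 12 38" --pt "0 0 -5.6 13.8 42" --pt "0 0 -5.6 13.8 42" --pt "0 0 -5.6 13.8 42"

```text
time: 7.6
tcp_pos: [0.5203, -0.0584, 0.313]
eef_rot: [-0.489, -0.51, -0.49, 0.51]
ft_force: [-1.6, 0.5, -9.0]
gripper_width: 0.0113
```

```bash
python3 - <<'E'
from h import *
d=snap('wrist','w4.png'); t=snap('top','t4.png'); s,M=tool(); print(s['tcp_pos'],s['ft_force'],yaw(M[:,2]))
E
```

```text
[ 0.52023671 -0.05825784  0.31325338] [ 0.27665151 -0.95895969 -9.32315414] -92.37739960183566
```

View pics/w4.png

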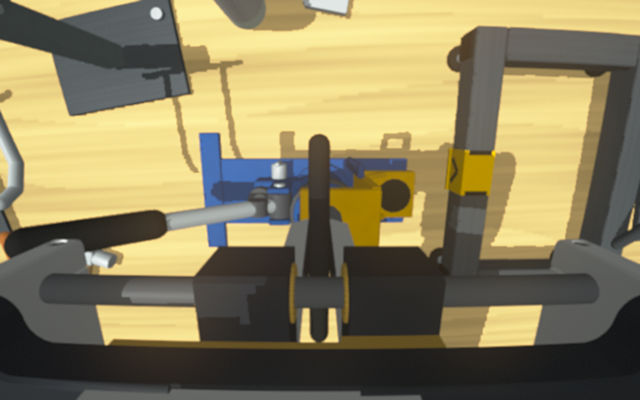

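View pics/t4.png

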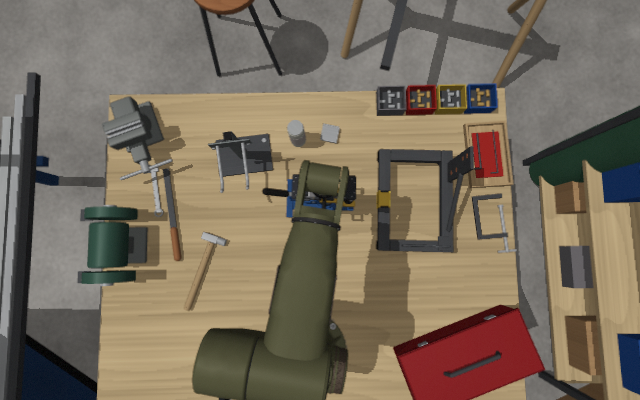

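```bash
cat > meas.py <<'E'
from h import *
def line_edges(pts):
    l=cv2.fitLine(np.array(pts,np.float32),cv2.DIST_HUBER,0,.001,.001).ravel(); return l
def frame_meas(d, ylim=(.33,.70)):
    P=cloud(d); im=d['img']; hsv=cv2.cvtColor(im,cv2.COLOR_BGR2HSV)
    top=(np.abs(P[...,2]-.09)<.006)&(P[...,1]<-.235)&(P[...,1]>-.31)&(P[...,0]>.36)&(P[...,0]<.68)
    q=P[top]; 
    # bin along x: outer/inner y
    out=[];inn=[]
    for x in np.arange(.40,.645,.01):
        k=q[np.abs(q[:,0]-x)<.005]
        if len(k)>15: out.append((x,np.percentile(k[:,1],98)));inn.append((x,np.percentile(k[:,1],2)))
    return P,hsv,top,q,np.array(out),np.array(inn)
E
python3 - <<'E'
from meas import *
d=load('w4.png'); P,hsv,top,q,o,i=frame_meas(d)
print(len(q)); print(np.c_[o,i[:,1]].round(4))
lo=np.polyfit(o[:,0],o[:,1],1); print(lo,np.polyval(lo,.52))
y=top&(hsv[...,0]>15)&(hsv[...,0]<35)&(hsv[...,1]>150); k=P[y]; print('yel',len(k),k.mean(0),cv2.minAreaRect(k[:,:2].astype(np.float32)))
# saddle: dark points near (393,195)
m=np.zeros((400,640),bool); m[170:220,370:418]=1
m&=(d['img'].max(2)<70); print(np.nanpercentile(P[m][:,2],[10,50,90]))
v,u=np.nonzero(m); print(cv2.fitEllipse(cv2.findContours(m.astype(np.uint8),0,1)[0][0]) if 1 else 0, P[m].mean(0),len(u))
E
```

```text
7411
[[ 0.4    -0.2432 -0.2801]
 [ 0.41   -0.2438 -0.2819]
 [ 0.42   -0.244  -0.2819]
 [ 0.43   -0.2446 -0.2827]
 [ 0.44   -0.2444 -0.283 ]
 [ 0.45   -0.2452 -0.2834]
 [ 0.46   -0.2456 -0.2837]
 [ 0.47   -0.2461 -0.2842]
 [ 0.48   -0.2467 -0.2829]
 [ 0.49   -0.2468 -0.2848]
 [ 0.5    -0.2467 -0.2857]
 [ 0.51   -0.2474 -0.2864]
 [ 0.52   -0.2478 -0.2869]
 [ 0.53   -0.2473 -0.2875]
 [ 0.54   -0.2475 -0.2879]
 [ 0.55   -0.2483 -0.2879]
 [ 0.56   -0.2492 -0.2877]
 [ 0.57   -0.2498 -0.2884]
 [ 0.58   -0.2504 -0.2883]
 [ 0.59   -0.2509 -0.2885]
 [ 0.6    -0.2519 -0.2893]
 [ 0.61   -0.2523 -0.2898]
 [ 0.62   -0.2516 -0.2909]
 [ 0.63   -0.2524 -0.2901]
 [ 0.64   -0.2533 -0.2905]]
[-0.04044149 -0.2268511 ] -0.2478806706235738
yel 1290 [ 0.52423542 -0.26621121  0.08970755] ((0.5233470797538757, -0.2675308883190155), (0.04216960817575455, 0.06027945876121521), 88.1624755859375)
[0.1702134  0.17111392 0.17209376]
((394.4187927246094, 195.26214599609375), (26.819774627685547, 30.868473052978516), 10.275688171386719) [nan nan nan] 680
```

```bash
python3 - <<'E'
from meas import *
d=load('w4.png'); 
S=onplane(d,[[394.4,195.3]],.171)[0]; print(S, S-np.array([.5202,-.0583,0]))
# carriage yaw: front plate/base edges? base rear plate & toe edges
P=cloud(d); hsv=cv2.cvtColor(d['img'],cv2.COLOR_BGR2HSV)
b=(hsv[...,0]>100)&(hsv[...,0]<130)&(hsv[...,1]>120); b[:120]=0;b[250:]=0;b[:,:195]=0;b[:,420:]=0
b&=P[...,2]<.18
print(np.nanpercentile(P[b][:,2],[5,25,50,75,95]))
# toe/base left edge in image (far from camera bottom): long edge of base at top v~158: pixels
E1=[]
for u in list(range(228,270))+list(range(292,312))+list(range(350,405)):
    v=np.nonzero(b[:,u])[0]
    if len(v): E1.append((u,v.min()-.5))
E1=np.array(E1); pz=onplane(d,E1,.146); l=line_edges(pz[:,:2]); print('base edge dir',l,yaw(l[:2]))
r=np.abs((pz[:,0]-l[2])*l[1]-(pz[:,1]-l[3])*l[0]); print(r.max())
# rear plate edge
E2=[]
for v in range(136,240):
    u=np.nonzero(b[v,190:240])[0]
    if len(u): E2.append((190+u.min()-.5,v))
pz=onplane(d,E2,.148); l=line_edges(pz[:,:2]); print('rear edge',l,yaw(l[:2]))
E
```

```text
[ 0.51701184 -0.13719136  0.171     ] [-0.00318816 -0.07889136  0.171     ]
[0.14866958 0.15063409 0.15246122 0.15404209 0.15601855]
base edge dir [ 0.4161355   0.90930265  0.5429652  -0.0210674 ] 65.40915
0.057022838656088745
rear edge [ 0.998969   -0.04539659  0.5238345   0.06996344] -2.6019268
```

```bash
python3 - <<'E'
from h import *
print(plan([.5306,-.0856,.178],-92.4))
E
```

```text
[np.float64(13.52), np.float64(1.15), np.float64(2.69), np.float64(0.0), np.float64(-180.0)]
```

>>> drive_tool --pt "0 1 0.3 0.7 0" --pt "0 3.5 0.8 1.6 0" --pt "0 7 1.1 2.7 0" --pt "0 10 1.1 2.7 0" --pt "0 12.5 1.1 2.7 0" --pt "0 13.5 1.1 2.7 0" --pt "0 13.5 1.1 2.7 0" --pt "0 13.5 1.1 2.7 0"

```text
time: 8.7
tcp_pos: [0.5306, -0.0864, 0.1793]
eef_rot: [0.49, 0.511, 0.489, -0.51]
ft_force: [-0.6, -0.0, -8.8]
gripper_width: 0.0109
```

```bash
python3 - <<'E'
from h import *
s,M=tool(); print(s['tcp_pos'],s['ft_force'],s['qvel'].round(3))
E
```

```text
[ 0.53057343 -0.08639067  0.17934453] [-0.61953496 -0.0166971  -8.79859801] [ 0.    -0.004  0.001  0.003 -0.003  0.   ]
```

Now I lower in small steps until the bench takes weight.

>>> drive_tool --pt "0 0.5 0 0 0" --pt "0 0.8 0 0 0" --pt "0 0.9 0 0 0" --pt "0 0.9 0 0 0"

```text
time: 9.2
tcp_pos: [0.5308, -0.0855, 0.1707]
eef_rot: [0.49, 0.511, 0.489, -0.51]
ft_force: [-0.3, 7.0, 3.6]
gripper_width: 0.011
```

>>> drive_tool --pt "0 -0.05 0 0 0" --pt "0 -0.1 0 0 0" --pt "0 -0.1 0 0 0"

```text
time: 9.57
tcp_pos: [0.5306, -0.086, 0.171]
eef_rot: [0.489, 0.511, 0.489, -0.51]
ft_force: [1.0, 6.5, 0.9]
gripper_width: 0.0107
```

```bash
python3 - <<'E'
from meas import *
d=snap('wrist','w5.png'); s,M=tool(); print(s['tcp_pos'],s['ft_force'],s['moment'],yaw(M[:,2]))
d2=snap('side','s5.png');cv2.imwrite('pics/s5c.png',cv2.resize(d2['img'][130:280,230:400],None,fx=4,fy=4,interpolation=cv2.INTER_CUBIC))
P,hsv,top,q,o,i=frame_meas(d)
lo=np.polyfit(o[:,0],o[:,1],1); print(lo,np.polyval(lo,.523),np.polyfit(i[:,0],i[:,1],1))
y=top&(hsv[...,0]>15)&(hsv[...,0]<35)&(hsv[...,1]>150); k=P[y]; print('yel',len(k),k.mean(0),cv2.minAreaRect(k[:,:2].astype(np.float32)))
E
```

```text
[ 0.53053224 -0.08598279  0.17097447] [-0.08245561  5.51974674  1.36719486] [ 1.03445762 -0.08958536  0.04575394] -92.45550369957573
[-0.04381037 -0.22471441] -0.24762723566378397 [-0.04266416 -0.26389603]
yel 2938 [ 0.52410061 -0.26546267  0.08969288] ((0.5235051512718201, -0.267671138048172), (0.0431804396212101, 0.06015584617853165), 86.98162841796875)
```

View pics/w5.png

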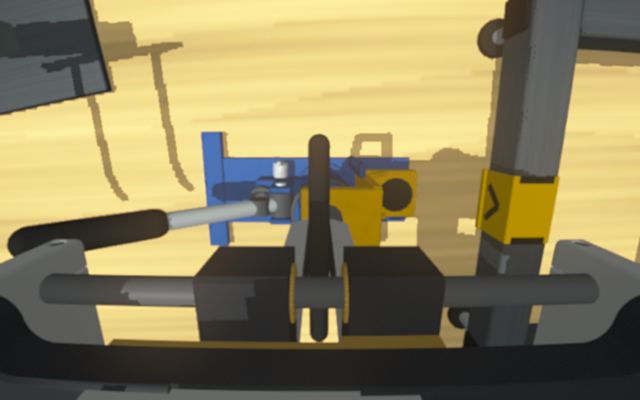

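View pics/s5c.png

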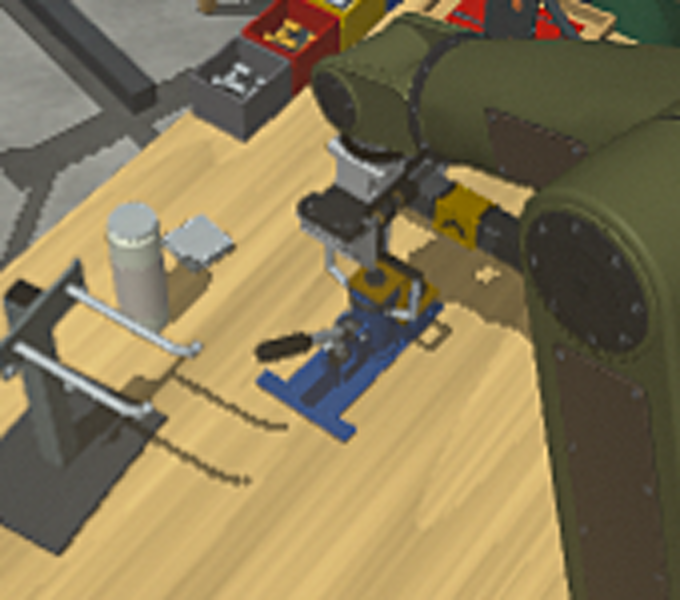

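>>> drive_tool --pt "0 -0.1 0 0 0" --pt "0 -0.2 0 0 0" --pt "0 -0.2 0 0 0"

```text
time: 10.05
tcp_pos: [0.5298, -0.0865, 0.1719]
eef_rot: [-0.489, -0.51, -0.489, 0.511]
ft_force: [-0.1, 0.1, -8.9]
gripper_width: 0.0109
```

```bash
python3 - <<'E'
from meas import *
d=load('w5.png'); P=cloud(d); hsv=cv2.cvtColor(d['img'],cv2.COLOR_BGR2HSV)
# flatness of jack base: blue points z<.03 vs along y
b=(hsv[...,0]>100)&(hsv[...,0]<130)&(hsv[...,1]>120)&(P[...,2]<.03)
q=P[b]
for y in np.arange(-.18,.06,.03):
    k=q[np.abs(q[:,1]-y)<.01]; print(round(y,2),len(k),np.percentile(k[:,2],[10,50,90]).round(4) if len(k)>5 else '')
m=np.zeros((400,640),bool); m[170:222,370:420]=1; m&=(d['img'].max(2)<70)
cs=cv2.findContours(m.astype(np.uint8),0,1)[0]; c=max(cs,key=cv2.contourArea); e=cv2.fitEllipse(c); print(e)
zs=np.nanmedian(P[m][:,2]); S=onplane(d,[e[0]],zs)[0]; print('saddle',S)
s,M=tool(); print(s['tcp_pos'],s['ft_force'],s['moment'],yaw(M[:,2]))
E
```

```text
-0.18 23 [0.0049 0.0057 0.0065]
-0.15 0 
-0.12 21 [0.0058 0.0066 0.0073]
-0.09 0 
-0.06 149 [0.0063 0.0074 0.0087]
-0.03 302 [0.0069 0.0078 0.0087]
0.0 480 [0.0072 0.0082 0.0092]
0.03 1292 [0.0097 0.0106 0.0115]
((395.9188537597656, 194.69065856933594), (27.511308670043945, 29.973234176635742), 8.373285293579102)
saddle [ 0.52833862 -0.16605912  0.03010184]
[ 0.52981126 -0.08649353  0.17185687] [-0.05240964  0.06018143 -8.85751255] [ 0.0403275   0.01561216 -0.04080071] -92.47449617770404
```

>>> drive_tool --pt "0 0.05 0 1 0" --pt "0 0.05 0 2.5 0" --pt "0 0.05 0 4 0" --pt "0 0.05 0 5.5 0" --pt "0 0.05 0 7 0" --pt "0 0.05 0 8 0" --pt "0 0.05 0 8 0"

```text
time: 10.92
tcp_pos: [0.5315, -0.1679, 0.1814]
eef_rot: [0.495, 0.514, 0.483, -0.507]
ft_force: [-1.0, 9.3, 60.3]
gripper_width: 0.0106
```

```bash
cat > rel.py <<'E'
import sys
from meas import *
def rel(name):
    s,M=tool(); d=snap('wrist',name)
    print(s['tcp_pos'],s['ft_force'],s['moment'],yaw(M[:,2]))
    P,hsv,top,q,o,i=frame_meas(d)
    lo=np.polyfit(o[:,0],o[:,1],1); li=np.polyfit(i[:,0],i[:,1],1);print('rail',lo,np.polyval(lo,.523),li,np.polyval(li,.523))
    y=top&(hsv[...,0]>15)&(hsv[...,0]<35)&(hsv[...,1]>150); k=P[y]; print('yel',len(k),k.mean(0),cv2.minAreaRect(k[:,:2].astype(np.float32)))
    return d,P,hsv
E
python3 - <<'E'
from rel import *
rel('w6.png')
E
```

```text
[ 0.53151485 -0.16792253  0.18140818] [-1.0325559   9.28413746 60.33954544] [ 1.33319689 -0.1462874   0.04323638] -92.48205198016147
rail [ 0.05560855 -0.28382495] -0.2547416773926834 [-0.03381266 -0.26946496] -0.287148981992176
yel 2751 [ 0.52391229 -0.2669821   0.08984809] ((0.5230458378791809, -0.2680685818195343), (0.04151695594191551, 0.06095902621746063), 87.39735412597656)
```

View pics/w6.png

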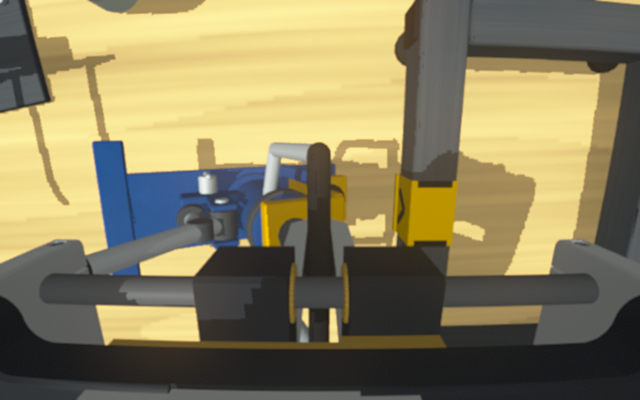

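The jack has caught its toe on the bench and pitched, with 60 N upward. I back off and lift to unload it.

>>> drive_tool --pt "0 -1 0 -1 0" --pt "0 -2.5 0 -3 0" --pt "0 -4 0 -5 0" --pt "0 -4 0 -5 0" --pt "0 -4 0 -5 0" --pt "0 -4 0 -5 0"

```text
time: 11.72
tcp_pos: [0.5285, -0.1165, 0.2111]
eef_rot: [-0.489, -0.511, -0.489, 0.511]
ft_force: [-0.3, 0.3, -8.5]
gripper_width: 0.0111
```

```bash
python3 - <<'E'
from rel import *
rel('w7.png')
d2=snap('side','s7.png');cv2.imwrite('pics/s7c.png',cv2.resize(d2['img'][110:280,230:400],None,fx=4,fy=3.5,interpolation=cv2.INTER_CUBIC))
E
```

```text
[ 0.52854689 -0.11649229  0.21114902] [-0.28195485  0.27886427 -8.47208449] [ 0.05394711 -0.04962792  0.01371035] -92.4877991856763
rail [-0.03860628 -0.22801969] -0.24821077890547 [-0.04435096 -0.26307974] -0.286275287263767
yel 2269 [ 0.52381735 -0.26619857  0.0897763 ] ((0.5231853127479553, -0.2677348554134369), (0.041525281965732574, 0.060594987124204636), 87.82635498046875)
```

View pics/w7.png

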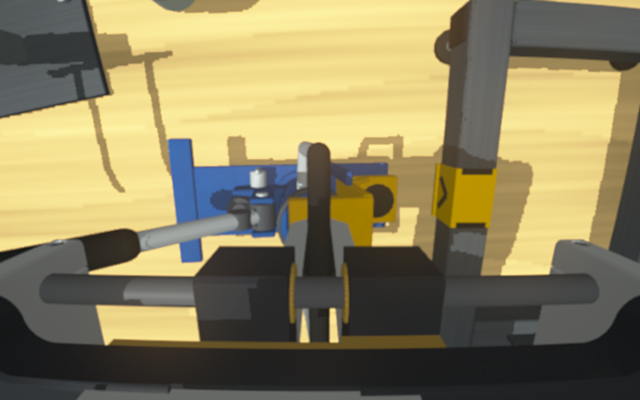

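View pics/s7c.png

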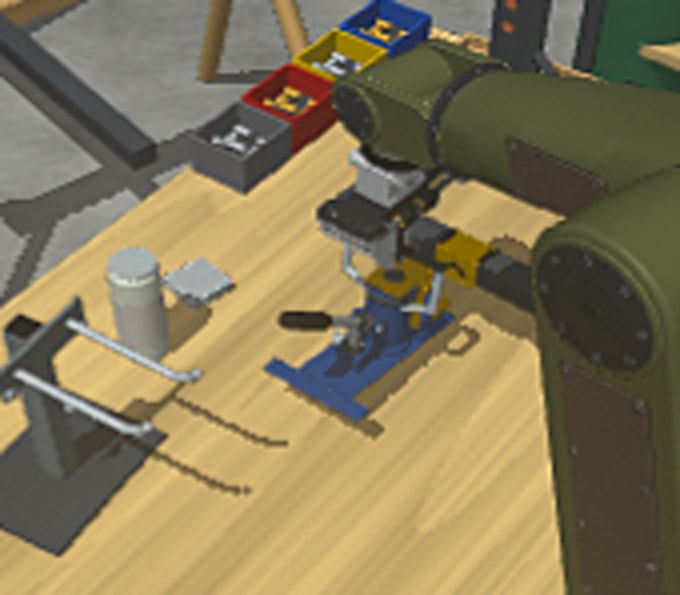

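```bash
cat >> rel.py <<'E'
def tilt(d,P,hsv,tcp,f):
    b=(hsv[...,0]>100)&(hsv[...,0]<130)&(hsv[...,1]>120)
    q=P[b]; q=q[(q[:,1]>-.3)&(q[:,1]<.15)&(np.abs(q[:,0]-tcp[0])<.12)]
    a=(q[:,:2]-tcp[:2])@f
    for t in np.arange(-.13,.10,.02):
        k=q[np.abs(a-t)<.006]; k=k[k[:,2]<np.nanpercentile(k[:,2],40)+.004] if len(k)>10 else k
        print(round(t,2),len(k),np.median(k[:,2]).round(4) if len(k)>5 else '',end=' | ')
    print()
E
python3 - <<'E'
from rel import *
d=load('w7.png');P=cloud(d);hsv=cv2.cvtColor(d['img'],cv2.COLOR_BGR2HSV)
f=np.array([-.0434,-.9991]);tilt(d,P,hsv,np.array([.5285,-.1165,.2111]),f)
d=load('w4.png');P=cloud(d);hsv=cv2.cvtColor(d['img'],cv2.COLOR_BGR2HSV)
tilt(d,P,hsv,np.array([.5202,-.0583,.3133]),f)
E
```

```text
-0.13 1225 0.0804 | -0.11 569 0.0755 | -0.09 340 0.0724 | -0.07 118 0.0694 | -0.05 163 0.1352 | -0.03 157 0.0693 | -0.01 0  | 0.01 0  | 0.03 6 0.1353 | 0.05 0  | 0.07 13 0.0489 | 0.09 0  | 
-0.13 154 0.154 | -0.11 711 0.1536 | -0.09 300 0.1511 | -0.07 263 0.1506 | -0.05 67 0.1499 | -0.03 67 0.1493 | -0.01 34 0.1491 | 0.01 16 0.1478 | 0.03 18 0.148 | 0.05 0  | 0.07 0  | 0.09 20 0.1471 |
```

>>> drive_tool --pt "0 1 0 0 0" --pt "0 2 0 0 0" --pt "0 2.5 0 0 0" --pt "0 2.7 0 0 0" --pt "0 2.7 0 0 0"

```text
time: 12.45
tcp_pos: [0.5289, -0.1163, 0.1848]
eef_rot: [0.489, 0.511, 0.489, -0.511]
ft_force: [0.4, 0.3, -7.9]
gripper_width: 0.0108
```

>>> drive_tool --pt "0 0.3 0 -0.3 0" --pt "0 0.55 0 -0.9 0" --pt "0 0.95 0 -1.7 0" --pt "0 1.3 0 -2.4 0" --pt "0 1.3 0 -2.4 0" --pt "0 1.3 0 -2.4 0" --squeeze 15

```text
time: 13.2
tcp_pos: [0.5299, -0.0923, 0.1719]
eef_rot: [-0.489, -0.511, -0.489, 0.511]
ft_force: [0.1, -0.3, -9.5]
gripper_width: 0.0113
```

```bash
python3 - <<'E'
from rel import *
d,P,hsv=rel('w8.png')
f=np.array([-.0434,-.9991]);s,M=tool();tilt(d,P,hsv,s['tcp_pos'],f)
E
```

```text
[ 0.52988013 -0.09232829  0.17187077] [ 0.07902261 -0.26926087 -9.50342431] [-0.06342165 -0.03893879 -0.01509106] -92.45326572439745
rail [-0.04375619 -0.22479994] -0.24768442543581554 [-0.04594184 -0.26212157] -0.2861491557711641
yel 2913 [ 0.52391071 -0.26555727  0.08963197] ((0.5233209133148193, -0.26786255836486816), (0.04250964894890785, 0.06070563197135925), 88.08458709716797)
-0.13 87 0.0243 | -0.11 777 0.0241 | -0.09 313 0.0218 | -0.07 264 0.0215 | -0.05 81 0.0212 | -0.03 82 0.0206 | -0.01 24 0.0203 | 0.01 9 0.0204 | 0.03 0  | 0.05 0  | 0.07 0  | 0.09 21 0.018 |
```

>>> drive_tool --pt "0 0.5 0 0 0" --pt "0 0.9 0 0 0" --pt "0 1.2 0 0 0" --pt "0 1.2 0 0 0" --pt "0 1.2 0 0 0"

```text
time: 13.88
tcp_pos: [0.53, -0.0921, 0.1601]
eef_rot: [0.489, 0.511, 0.489, -0.51]
ft_force: [-0.8, 4.0, -2.8]
gripper_width: 0.0116
```

>>> drive_tool --pt "0 0.2 0 -0.1 0" --pt "0 0.3 0 -0.2 0" --pt "0 0.3 0 -0.2 0" --squeeze 5

```text
time: 14.25
tcp_pos: [0.5306, -0.0894, 0.1581]
eef_rot: [0.49, 0.511, 0.489, -0.51]
ft_force: [-1.6, 9.2, 7.1]
gripper_width: 0.0122
```

>>> drive_tool --pt "40 0 0 0 0" --pt "40 0 0 0 0" --pt "40 0 0 0 0"

```text
time: 14.62
tcp_pos: [0.5301, -0.0905, 0.157]
eef_rot: [0.489, 0.511, 0.489, -0.511]
ft_force: [-0.1, 1.0, 0.5]
gripper_width: 0.0363
```

```bash
python3 - <<'E'
from rel import *
d,P,hsv=rel('w9.png')
f=np.array([-.0434,-.9991]);s,M=tool();tilt(d,P,hsv,s['tcp_pos'],f)
E
```

```text
[ 0.53006446 -0.09052924  0.15701315] [-0.1339441   0.96409319  0.52075268] [-0.0221381  -0.01650032  0.01086916] -92.47228728397981
rail [-0.03093843 -0.23196847] -0.2481492686642532 [-0.04387117 -0.26319521] -0.2861398371255858
yel 3293 [ 0.5240842  -0.26526391  0.08964758] ((0.5233771800994873, -0.26754680275917053), (0.042923592031002045, 0.06048668548464775), 87.14278411865234)
-0.13 66 0.0073 | -0.11 743 0.0074 | -0.09 314 0.0055 | -0.07 255 0.0056 | -0.05 80 0.0056 | -0.03 62 0.0054 | -0.01 0  | 0.01 34 0.0057 | 0.03 0  | 0.05 0  | 0.07 0  | 0.09 24 0.0054 |
```

View pics/w9.png

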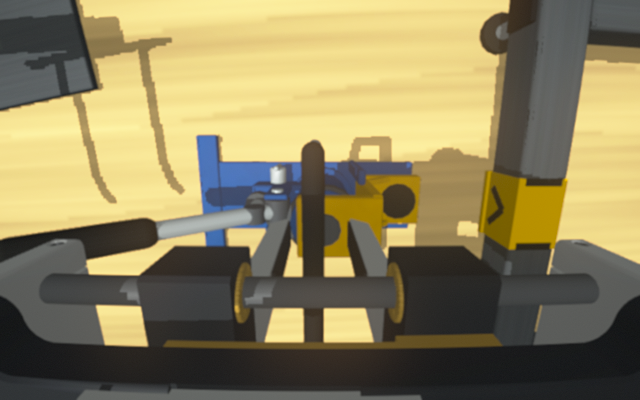

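```bash
cat >> rel.py <<'E'
def saddle(d,P,box):
    u0,u1,v0,v1=box
    m=np.zeros((400,640),bool); m[v0:v1,u0:u1]=1; m&=(d['img'].max(2)<70)
    c=max(cv2.findContours(m.astype(np.uint8),0,1)[0],key=cv2.contourArea); e=cv2.fitEllipse(c)
    zs=np.nanmedian(P[m][:,2]); S=onplane(d,[e[0]],zs)[0]; print('saddle',e,S); return S
E
python3 - <<'E'
from rel import *
d=load('w9.png');P=cloud(d);hsv=cv2.cvtColor(d['img'],cv2.COLOR_BGR2HSV)
S=saddle(d,P,(376,420,178,224))
f=np.array([-.0434,-.9991]);e=np.array([.9991,-.0434]); L=np.array([.5232,-.2677])
print('along',(L-S[:2])@f,'lat',(L-S[:2])@e)
b=(hsv[...,0]>100)&(hsv[...,0]<130)&(hsv[...,1]>120)&(P[...,2]<.02)
E2=[]
for v in range(140,240):
    u=np.nonzero(b[v,185:230])[0]
    if len(u): E2.append((185+u.min()-.5,v))
pz=onplane(d,E2,.008); l=line_edges(pz[:,:2]); print('rear edge',l,yaw(l[:2])-90)
# bar axis
m=(P[...,2]>.155)&(P[...,2]<.18)&(d['img'].max(2)<70); m[:,:295]=0;m[:,330:]=0;m[:135]=0;m[245:]=0
q=P[m]; print('bar',q.mean(0),cv2.minAreaRect(q[:,:2].astype(np.float32)))
s,M=tool();print(plan([.5301,-.0905,.170]))
E
```

```text
saddle ((397.6534423828125, 201.53347778320312), (29.841035842895508, 30.71212387084961), 72.7333984375) [ 0.52382218 -0.16896962  0.02984738]
along 0.09866852388780457 lat 0.0036632801526413974
rear edge [ 0.9991723  -0.04067957  0.5382603   0.03375706] -92.33141
bar [ 0.55430575 -0.08898945  0.16937497] ((0.5555810928344727, -0.0886228010058403), (0.011696487665176392, 0.03474504500627518), 87.82000732421875)
[np.float64(-1.31), np.float64(0.01), np.float64(-0.0)]
```

>>> drive_tool --pt "40 -0.6 0 -0.3 0" --pt "40 -1.3 0 -0.3 0" --pt "40 -1.3 0 -0.3 0" --pt "0 -1.3 0 -0.3 0" --pt "0 -1.3 0 -0.3 0" --pt "0 -1.3 0 -0.3 0" --pt "0 -1.3 0 -0.3 0" --squeeze 50

```text
time: 15.55
tcp_pos: [0.53, -0.0874, 0.1696]
eef_rot: [-0.489, -0.511, -0.489, 0.511]
ft_force: [-0.1, -1.0, -0.8]
gripper_width: 0.0108
```

>>> drive_tool --pt "0 -0.3 0 0 0" --pt "0 -0.6 0 0 0" --pt "0 -0.6 0 0 0" --pt "0 -0.6 0 0 0"

```text
time: 16.05
tcp_pos: [0.5299, -0.0872, 0.1756]
eef_rot: [-0.489, -0.511, -0.489, 0.511]
ft_force: [-0.0, 0.3, -9.6]
gripper_width: 0.0105
```

```bash
python3 - <<'E'
from rel import *
d,P,hsv=rel('w10.png')
f=np.array([-.0434,-.9991]);s,M=tool();tilt(d,P,hsv,s['tcp_pos'],f)
S=saddle(d,P,(376,425,170,224))
e=np.array([.9991,-.0434]); L=np.array([.5232,-.2677])
print('along',(L-S[:2])@f,'lat',(L-S[:2])@e)
E
```

```text
[ 0.52994421 -0.08719967  0.1755653 ] [-0.04561686  0.3442689  -9.62700782] [ 0.01400111 -0.06167777  0.02179367] -92.45930068382305
rail [-0.0430527  -0.22522075] -0.24773730936140967 [-0.04455036 -0.26280946] -0.2861092972883859
yel 2829 [ 0.52407581 -0.26556262  0.0896656 ] ((0.5235114097595215, -0.26778721809387207), (0.042511261999607086, 0.06067250296473503), 88.23274230957031)
-0.13 0  | -0.11 807 0.0135 | -0.09 294 0.0115 | -0.07 263 0.0115 | -0.05 127 0.0115 | -0.03 121 0.0798 | -0.01 39 0.0116 | 0.01 12 0.0118 | 0.03 15 0.0116 | 0.05 0  | 0.07 0  | 0.09 21 0.0109 | 
saddle ((397.7200622558594, 196.9463348388672), (28.45005989074707, 30.1287784576416), 14.597977638244629) [ 0.52521501 -0.16892524  0.0357755 ]
along 0.09877331502953418 lat 0.0022736250107230167
```

>>> drive_tool --pt "0 0.2 0.1 0.8 0" --pt "0 0.3 0.2 2 0" --pt "0 0.3 0.25 3.2 0" --pt "0 0.3 0.25 4.4 0" --pt "0 0.3 0.25 5.2 0" --pt "0 0.3 0.25 5.5 0" --pt "0 0.3 0.25 5.5 0"

```text
time: 16.98
tcp_pos: [0.5302, -0.1424, 0.1728]
eef_rot: [0.489, 0.511, 0.489, -0.511]
ft_force: [0.7, 0.5, -9.4]
gripper_width: 0.0109
```

```bash
python3 - <<'E'
from rel import *
d,P,hsv=rel('w11.png')
f=np.array([-.0434,-.9991]);s,M=tool();tilt(d,P,hsv,s['tcp_pos'],f)
E
```

```text
[ 0.53017358 -0.14235049  0.17279716] [ 0.74626501  0.45161268 -9.39627335] [0.04098997 0.01295192 0.00695114] -92.4715459481152
rail [-0.00091923 -0.24969235] -0.25017310063826664 [-0.04351907 -0.26351993] -0.28628040469240723
yel 2964 [ 0.52413796 -0.26609791  0.08981143] ((0.5229874849319458, -0.26771190762519836), (0.041895490139722824, 0.0611225925385952), 86.97478485107422)
-0.13 0  | -0.11 801 0.0104 | -0.09 285 0.0084 | -0.07 272 0.0084 | -0.05 146 0.0086 | -0.03 106 0.0772 | -0.01 45 0.0086 | 0.01 12 0.0092 | 0.03 14 0.0092 | 0.05 0  | 0.07 0  | 0.09 22 0.0088 |
```

View pics/w11.png

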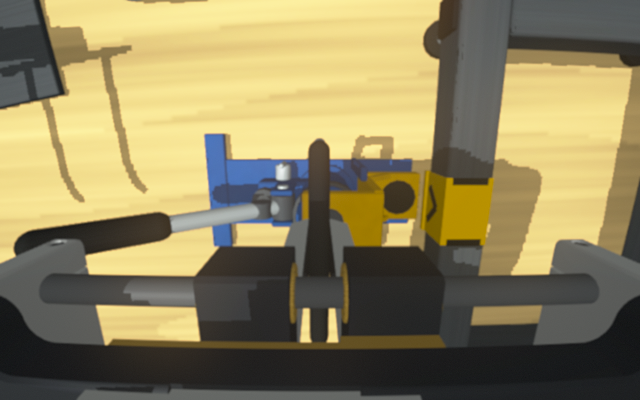

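```bash
python3 - <<'E'
from rel import *
d=load('w11.png');P=cloud(d);hsv=cv2.cvtColor(d['img'],cv2.COLOR_BGR2HSV)
S=saddle(d,P,(378,420,172,220))
f=np.array([-.0434,-.9991]);e=np.array([.9991,-.0434]); L=np.array([.5232,-.2677]); T=np.array([.53017,-.14235])
print('along',(L-S[:2])@f,'lat',(L-S[:2])@e, 'tcp lat',(L-T)@e,(L-T)@f)
# yellow rail corners lateral extents, from wrist on top plane
y=(np.abs(P[...,2]-.09)<.004)&(hsv[...,0]>15)&(hsv[...,0]<35)&(hsv[...,1]>150)
q=(P[y][:,:2]-L)@np.c_[f,e]; print('yel along/lat pct',np.percentile(q,[.5,2,50,98,99.5],axis=0).round(4).tolist())
# toe lateral extents
t=(hsv[...,0]>15)&(hsv[...,0]<35)&(hsv[...,1]>150)&(P[...,2]>.02)&(P[...,2]<.035); t[:,:380]=0;t[:,424:]=0
q=(P[t][:,:2]-L)@np.c_[f,e]; print('toe',len(q),np.percentile(q,[1,3,97,99],axis=0).round(4).tolist())
# rear plate
b=(hsv[...,0]>100)&(hsv[...,0]<130)&(hsv[...,1]>120)&(P[...,2]<.014); b[:,240:]=0;b[:,:190]=0
q=(P[b][:,:2]-L)@np.c_[f,e]; print('rear',len(q),np.percentile(q,[1,3,97,99],axis=0).round(4).tolist())
# base right/left edges (74 wide) for far segment
b=(hsv[...,0]>100)&(hsv[...,0]<130)&(hsv[...,1]>120)&(P[...,2]<.012); b[:,:350]=0;b[:,440:]=0
q=(P[b][:,:2]-L)@np.c_[f,e]; print('base',len(q),np.percentile(q,[1,3,97,99],axis=0).round(4).tolist())
E
```

```text
saddle ((398.08721923828125, 196.88331604003906), (28.90891456604004, 30.76239013671875), 21.397825241088867) [ 0.52557595 -0.22441484  0.03318776]
along 0.043349317485941924 lat -0.0004952357141958571 tcp lat -0.0015235370000000318 0.12553968299999999
yel along/lat pct [[-0.0828, -0.0286], [-0.0204, -0.0261], [-0.0017, 0.0014], [0.0193, 0.0272], [0.0202, 0.0296]]
toe 873 [[-0.0612, -0.0231], [-0.0597, -0.0225], [-0.0213, 0.0248], [-0.0208, 0.0249]]
rear 1668 [[-0.2468, -0.0607], [-0.2462, -0.058], [-0.2149, 0.0608], [-0.2134, 0.0623]]
base 43 [[-0.048, -0.0342], [-0.0478, -0.0338], [-0.0267, 0.0347], [-0.026, 0.0351]]
```

>>> drive_tool --pt "0 0 0 0.8 0" --pt "0 0 0 1.8 0" --pt "0 0 0 2.8 0" --pt "0 0 0 3.7 0" --pt "0 0 0 4.3 0" --pt "0 0 0 4.3 0" --pt "0 0 0 4.3 0"

```text
time: 17.9
tcp_pos: [0.5283, -0.1851, 0.1727]
eef_rot: [0.489, 0.511, 0.489, -0.511]
ft_force: [-0.1, 0.6, -8.7]
gripper_width: 0.0107
```

```bash
python3 - <<'E'
from rel import *
d,P,hsv=rel('w12.png')
f=np.array([-.0434,-.9991]);e=np.array([.9991,-.0434]); L=np.array([.5232,-.2677])
s,M=tool();tilt(d,P,hsv,s['tcp_pos'],f); T=s['tcp_pos'][:2]
print('tcp lat',(L-T)@e,(L-T)@f)
b=(hsv[...,0]>100)&(hsv[...,0]<130)&(hsv[...,1]>120)&(P[...,2]<.014); b[:,240:]=0;b[:,:190]=0
q=(P[b][:,:2]-L)@np.c_[f,e]; print('rear',len(q),np.percentile(q,[1,3,97,99],axis=0).round(4).tolist())
E
```

```text
[ 0.52833105 -0.18506487  0.17274564] [-0.09675532  0.57345252 -8.71050211] [-0.00090782 -0.00672364 -0.07677158] -92.45551220649882
rail [ 0.01691919 -0.26108094] -0.25223219779651956 [-0.03688105 -0.26759815] -0.2868869355428757
yel 2965 [ 0.52406667 -0.26685237  0.08991321] ((0.5231459736824036, -0.26784083247184753), (0.04119505360722542, 0.06101268529891968), 87.3626708984375)
-0.13 0  | -0.11 800 0.0106 | -0.09 268 0.0088 | -0.07 268 0.0087 | -0.05 138 0.0086 | -0.03 128 0.077 | -0.01 40 0.0087 | 0.01 17 0.0084 | 0.03 16 0.0089 | 0.05 0  | 0.07 0  | 0.09 0  | 
tcp lat -0.0015704946885542375 0.08283109250349319
rear 1711 [[-0.2045, -0.0607], [-0.204, -0.0583], [-0.1723, 0.0605], [-0.1707, 0.0628]]
```

View pics/w12.png

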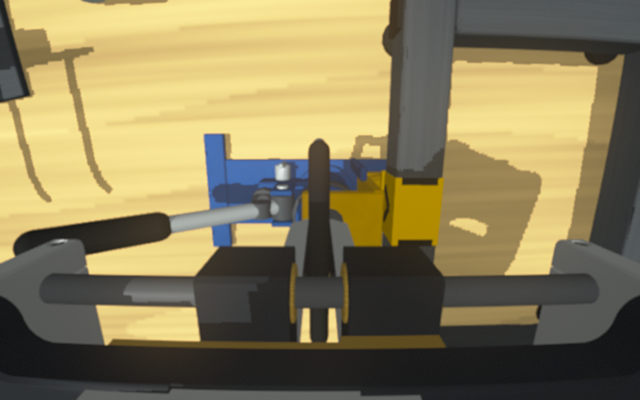

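>>> drive_tool --pt "0 0.1 0 0 0" --pt "0 0.2 0 0 0" --pt "0 0.28 0 0 0" --pt "0 0.28 0 0 0" --pt "0 0.28 0 0 0"

```text
time: 18.58
tcp_pos: [0.5283, -0.1853, 0.17]
eef_rot: [-0.489, -0.511, -0.489, 0.511]
ft_force: [-0.2, 0.2, -9.0]
gripper_width: 0.0107
```

>>> drive_tool --pt "0 0.1 0 0 0" --pt "0 0.1 0 0 0" --pt "0 0.1 0 0 0"

```text
time: 18.95
tcp_pos: [0.5288, -0.1853, 0.1698]
eef_rot: [0.49, 0.511, 0.489, -0.51]
ft_force: [3.3, 3.1, 1.7]
gripper_width: 0.0109
```

Standing, with no weight on the grip. I release, then rise.

>>> drive_tool --pt "10 0 0 0 0" --pt "30 0 0 0 0" --pt "50 0 0 0 0" --pt "50 0 0 0 0" --pt "50 -3 0 0 0" --pt "50 -7 0 0 0" --pt "50 -9 0 0 0" --pt "50 -9 0 0 0"

```text
time: 19.95
tcp_pos: [0.5286, -0.1855, 0.26]
eef_rot: [0.49, 0.511, 0.488, -0.51]
ft_force: [0.4, -0.1, 0.2]
gripper_width: 0.0467
```

```bash
python3 - <<'E'
from rel import *
d,P,hsv=rel('w13.png')
f=np.array([-.0434,-.9991]);e=np.array([.9991,-.0434]); L=np.array([.5232,-.2677])
s,M=tool();tilt(d,P,hsv,s['tcp_pos'],f); T=s['tcp_pos'][:2]
print('tcp lat',(L-T)@e,(L-T)@f)
b=(hsv[...,0]>100)&(hsv[...,0]<130)&(hsv[...,1]>120)&(P[...,2]<.014)&(P[...,0]>.3)
q=(P[b][:,:2]-L)@np.c_[f,e]; q=q[q[:,0]<-.17]; print('rear',len(q),np.percentile(q,[1,3,97,99],axis=0).round(4).tolist())
E
```

```text
[ 0.52863048 -0.18551386  0.26004349] [ 0.36588706 -0.05754024  0.22552593] [-0.01240893  0.0204725  -0.02763521] -92.4665400991458
rail [ 0.06715679 -0.28998867] -0.2548656707897026 [-0.03711638 -0.26774741] -0.2871592838046584
yel 1708 [ 0.52374531 -0.26733174  0.08996657] ((0.5232953429222107, -0.2679111063480377), (0.041678473353385925, 0.06060916557908058), 87.19611358642578)
-0.13 0  | -0.11 514 0.0076 | -0.09 184 0.0056 | -0.07 183 0.0055 | -0.05 89 0.0057 | -0.03 61 0.0738 | -0.01 32 0.0057 | 0.01 23 0.0127 | 0.03 21 0.0055 | 0.05 0  | 0.07 0  | 0.09 0  | 
tcp lat -0.0014545256249425052 0.08250154261027101
rear 1040 [[-0.204, -0.0605], [-0.2034, -0.0576], [-0.1722, 0.0594], [-0.1708, 0.062]]
```

View pics/w13.png

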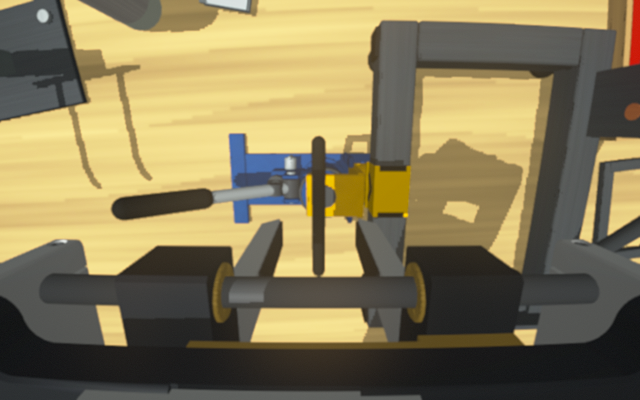

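```bash
python3 - <<'E'
from rel import *
d=load('w13.png');P=cloud(d);hsv=cv2.cvtColor(d['img'],cv2.COLOR_BGR2HSV)
f=np.array([-.0434,-.9991]);e=np.array([.9991,-.0434]); L=np.array([.5232,-.2677]); J=L-.075*f
m=(d['img'].max(2)<75)&(P[...,2]>.09)&(P[...,2]<.2); m[:180]=0;m[230:]=0;m[:,:105]=0;m[:,215:]=0
q=P[m]; a=(q[:,:2]-J)@f; l=(q[:,:2]-J)@e
for t in np.arange(-.19,-.10,.01):
    k=np.abs(a-t)<.004
    if k.sum()>5: print(round(t,3),k.sum(),'lat',np.percentile(l[k],[3,97]).round(4),'ztop',np.percentile(q[k,2],95).round(4))
for r in (150,):
    print('expected top at -.163', .161)
c=J-.152*f; print('J',J,'target',c, plan([c[0],c[1],.23],-2.47), telemetry.state()['q'])
E
```

```text
-0.19 34 lat [-0.0038  0.0085] ztop 0.1727
-0.18 243 lat [-0.007   0.0102] ztop 0.1727
-0.17 255 lat [-0.0076  0.0101] ztop 0.1676
-0.16 236 lat [-0.0067  0.0101] ztop 0.1603
-0.15 220 lat [-0.0069  0.0102] ztop 0.1532
-0.14 210 lat [-0.0066  0.0101] ztop 0.1468
-0.13 188 lat [-0.0066  0.0101] ztop 0.1391
-0.12 150 lat [-0.0058  0.0087] ztop 0.1324
expected top at -.163 0.161
J [ 0.526455  -0.1927675] target [ 0.5330518 -0.0409043] [np.float64(2.86), np.float64(-0.14), np.float64(-14.45), np.float64(-90.0), np.float64(90.0)] [-4.02817987e-01  3.01883401e-01  1.45271917e+00 -1.40582282e-04
  1.38698607e+00  1.21103888e+00]
```

>>> drive_tool --pt "0 0 0 -1.5 -9" --pt "0 0 0 -4 -18" --pt "0 0 -0.1 -6.5 -28" --pt "0 0 -0.1 -9 -38" --pt "0 0 -0.1 -11.5 -48" --pt "0 0 -0.1 -13.5 -58" --pt "0 0 -0.1 -14.5 -68" --pt "0 0 -0.1 -14.5 -78"

```text
time: 21.0
tcp_pos: [0.5332, -0.0397, 0.2574]
eef_rot: [0.701, 0.087, 0.703, -0.087]
ft_force: [0.7, 0.1, 0.1]
gripper_width: 0.0004
```

```bash
python3 - <<'E'
from rel import *
s,M=tool(); print(s['tcp_pos'],yaw(M[:,2]),M.round(3).tolist(),plan([.5335,-.0409,.21],-2.47))
E
```

```text
[ 0.53317528 -0.03966772  0.25737646] -14.077542184449438 [[-0.002, 0.243, 0.97], [0.0, 0.97, -0.243], [-1.0, -0.0, -0.002]] [np.float64(4.74), np.float64(-0.11), np.float64(0.07), np.float64(-11.6), np.float64(168.4)]
```

>>> drive_tool --pt "0 1 -0.1 0 -8" --pt "0 3 -0.1 0.1 -11.6" --pt "0 4.5 -0.1 0.1 -11.6" --pt "0 4.7 -0.1 0.1 -11.6" --pt "0 4.7 -0.1 0.1 -11.6"

```text
time: 21.62
tcp_pos: [0.5343, -0.0416, 0.2121]
eef_rot: [0.707, 0.018, 0.707, -0.018]
ft_force: [-0.5, 0.3, 0.0]
gripper_width: 0.0006
```

```bash
python3 - <<'E'
from rel import *
s,M=tool(); print(s['tcp_pos'],yaw(M[:,2]),M.round(3).tolist(),s['ft_force'],plan([.5335,-.0409,.21],-2.47))
d=snap('wrist','w14.png'); snap('side','s14.png')
f=np.array([-.0434,-.9991]);e=np.array([.9991,-.0434]); J=np.array([.5265,-.1928])
print(((s['tcp_pos'][:2]-J)@f,(s['tcp_pos'][:2]-J)@e))
E
```

```text
[ 0.53434288 -0.04160697  0.21208469] -2.9133286547107637 [[-0.0, 0.051, 0.999], [0.0, 0.999, -0.051], [-1.0, -0.0, -0.0]] [-0.45004592  0.29315979  0.00616173] [np.float64(0.21), np.float64(0.07), np.float64(-0.09), np.float64(-0.4), np.float64(179.6)]
(np.float64(-0.15139733259001897), np.float64(0.0012740455588209276))
```

View pics/w14.png

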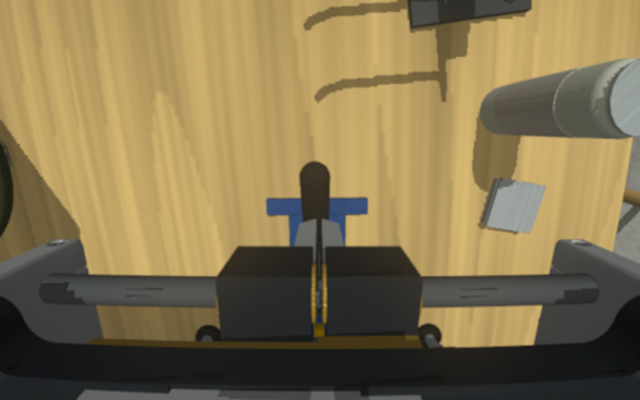

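View pics/s14.png

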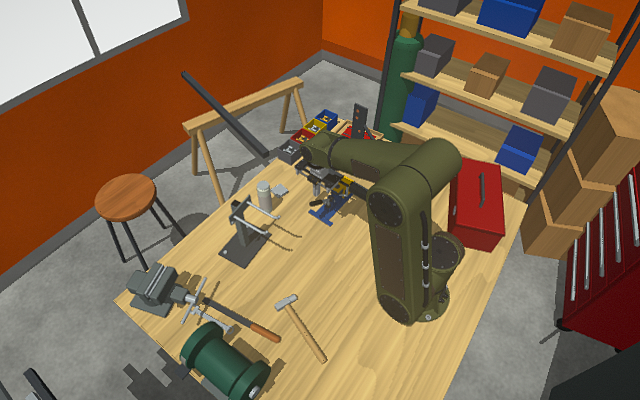

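>>> drive_tool --pt "0 2.5 0 0 0" --pt "0 4.5 0.8 0 0" --pt "0 6.2 1.3 0 0" --pt "0 7.8 1.6 0 0" --pt "0 9.3 1.9 0 0" --pt "0 10.5 2.1 0 0" --pt "0 11.3 2.1 0 0" --pt "0 11.3 2.1 0 0"

```text
time: 22.72
tcp_pos: [0.5368, -0.02, 0.1004]
eef_rot: [0.708, 0.018, 0.705, -0.017]
ft_force: [2.0, 5.4, 8.4]
gripper_width: 0.0005
```

```bash
python3 - <<'E'
from rel import *
s,M=tool(); print(s['tcp_pos'],s['ft_force'])
d=snap('wrist','w15.png')
E
```

```text
[ 0.53682725 -0.02001512  0.10044812] [1.9850427  5.41113174 8.37304   ]
```

View pics/w15.png

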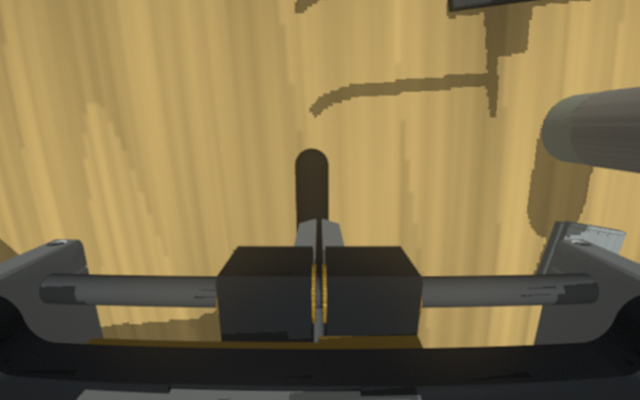

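>>> drive_tool --pt "0 0.2 0 -0.1 0" --pt "0 0.4 0 -0.1 0" --pt "0 0.4 0 -0.1 0"

```text
time: 23.15
tcp_pos: [0.5366, -0.0199, 0.0974]
eef_rot: [0.709, 0.018, 0.704, -0.017]
ft_force: [5.7, 6.1, 11.3]
gripper_width: 0.0005
```

>>> drive_tool --pt "0 0.15 0 0 0" --pt "0 0.15 0 0 0"

```text
time: 23.4
tcp_pos: [0.5368, -0.0199, 0.0966]
eef_rot: [0.709, 0.018, 0.704, -0.017]
ft_force: [1.6, 6.9, 19.8]
gripper_width: 0.0001
```

```bash
python3 - <<'E'
from rel import *
s,M=tool(); print(s['tcp_pos'],s['ft_force'],M.round(3).tolist())
for n in('side','top'):
    d2=snap(n,n[0]+'16.png')
d2=load('s16.png');cv2.imwrite('pics/s16c.png',cv2.resize(d2['img'][120:250,280:420],None,fx=5,fy=4.5,interpolation=cv2.INTER_CUBIC))
E
```

```text
[ 0.53675019 -0.01987375  0.096599  ] [ 1.63768203  6.9421973  19.81188014] [[0.007, 0.05, 0.999], [0.001, 0.999, -0.05], [-1.0, 0.001, 0.007]]
```

View pics/s16c.png

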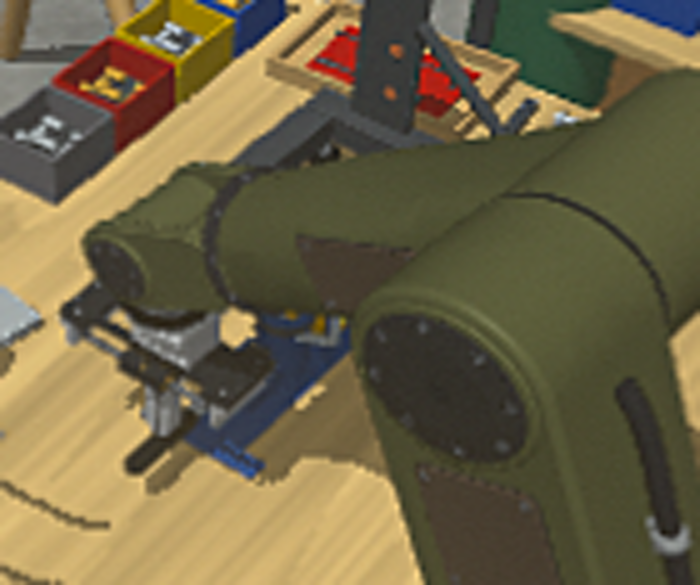

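>>> drive_tool --pt "0 -1.5 -0.1 0 0" --pt "0 -3.2 -0.3 0 0" --pt "0 -5.2 -0.6 0 0" --pt "0 -7.2 -1 0 0" --pt "0 -9.2 -1.6 0 0" --pt "0 -11 -2.1 0 0" --pt "0 -11.8 -2.1 0 0" --pt "0 -11.8 -2.1 0 0"

```text
time: 24.5
tcp_pos: [0.5333, -0.0415, 0.2118]
eef_rot: [0.707, 0.018, 0.707, -0.018]
ft_force: [0.1, 1.0, -1.1]
gripper_width: 0.0007
```

```bash
python3 - <<'E'
from rel import *
s,M=tool(); print(s['tcp_pos'],s['ft_force'],M.round(3).tolist())
f=np.array([-.0434,-.9991]);e=np.array([.9991,-.0434]); J=np.array([.5265,-.1928])
print(((s['tcp_pos'][:2]-J)@f,(s['tcp_pos'][:2]-J)@e))
d=snap('wrist','w17.png')
d2=snap('top','t17.png');cv2.imwrite('pics/t17c.png',cv2.resize(d2['img'][130:260,250:450],None,fx=4,fy=4,interpolation=cv2.INTER_CUBIC))
t0=load('top0.png'); P0=cloud(t0);P1=cloud(d2)
# frame top heights near rail now vs before
m=(np.abs(P0[...,2]-.09)<.005)&(P0[...,1]<-.25)&(P0[...,1]>-.285)&(P0[...,0]>.36)&(P0[...,0]<.67)
print('near rail z',np.nanmedian(P0[m][:,2]),np.nanmedian(P1[m][:,2]))
hsv=cv2.cvtColor(d2['img'],cv2.COLOR_BGR2HSV)
y=(hsv[...,0]>15)&(hsv[...,0]<35)&(hsv[...,1]>150); y[:,:330]=0; y[:,:]&=(P1[...,2]>.1)&(P1[...,2]<.16); q=P1[y]; print('carriage',len(q),np.percentile(q[:,2],[5,50,95]) if len(q) else '')
E
```

```text
[ 0.5332993  -0.0414627   0.21177135] [ 0.07059635  0.95381385 -1.07758018] [[0.0, 0.05, 0.999], [-0.0, 0.999, -0.05], [-1.0, 0.0, 0.0]]
(np.float64(-0.15149618553636934), np.float64(0.00022514245480064003))
near rail z 0.09001535390879445 0.09040048790079169
carriage 155 [0.12122613 0.12705029 0.13206951]
```

View pics/w17.png

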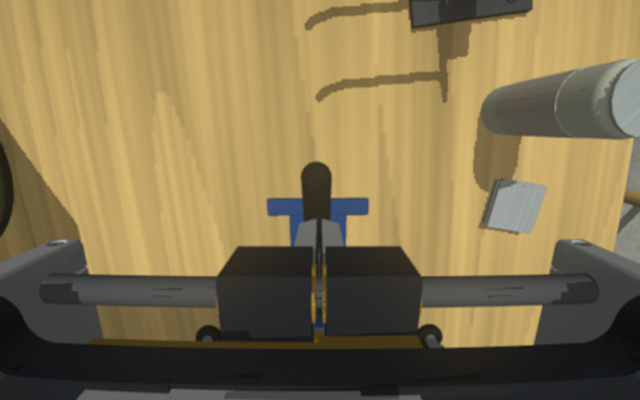

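View pics/t17c.png

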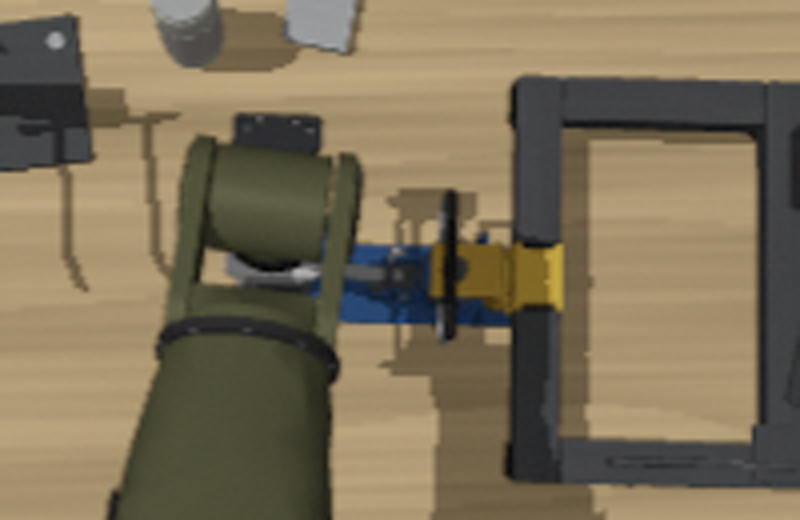

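>>> drive_tool --pt "0 2.5 0 0 0" --pt "0 4.5 0.8 0 0" --pt "0 6.2 1.4 0 0" --pt "0 7.8 1.8 0 0" --pt "0 9.3 2.1 0 0" --pt "0 10.6 2.3 0 0" --pt "0 11.7 2.3 0 0" --pt "0 12 2.3 0 0"

```text
time: 25.6
tcp_pos: [0.5358, -0.0174, 0.0942]
eef_rot: [0.708, 0.018, 0.706, -0.017]
ft_force: [-11.6, 10.4, 48.9]
gripper_width: 0.0006
```

>>> drive_tool --pt "0 0 0 0 0"

```text
time: 25.72
tcp_pos: [0.5358, -0.0174, 0.0947]
eef_rot: [0.708, 0.018, 0.705, -0.017]
ft_force: [-11.3, 9.5, 41.0]
gripper_width: 0.0004
```

>>> drive_tool --pt "0 -1.5 -0.1 0 0" --pt "0 -3.2 -0.3 0 0" --pt "0 -5.2 -0.6 0 0" --pt "0 -7.2 -1 0 0" --pt "0 -9.2 -1.7 0 0" --pt "0 -11 -2.3 0 0" --pt "0 -12 -2.3 0 0" --pt "0 -12 -2.3 0 0"

```text
time: 26.72
tcp_pos: [0.5333, -0.0414, 0.2115]
eef_rot: [0.707, 0.018, 0.707, -0.018]
ft_force: [-0.5, 0.2, -0.3]
gripper_width: 0.0005
```

```bash
cat > chk.py <<'E'
from rel import *
def chk(k):
    s,M=tool(); print(s['time'],s['tcp_pos'],s['ft_force'])
    f=np.array([-.0434,-.9991]);e=np.array([.9991,-.0434]); J=np.array([.5265,-.1928])
    print(((s['tcp_pos'][:2]-J)@f,(s['tcp_pos'][:2]-J)@e))
    d2=snap('top','t%s.png'%k);cv2.imwrite('pics/t%sc.png'%k,cv2.resize(d2['img'][130:260,250:450],None,fx=4,fy=4,interpolation=cv2.INTER_CUBIC))
    P1=cloud(d2)
    hsv=cv2.cvtColor(d2['img'],cv2.COLOR_BGR2HSV)
    Y=(hsv[...,0]>15)&(hsv[...,0]<35)&(hsv[...,1]>150); Y[:,:330]=0;Y[:180]=0;Y[230:]=0
    dk=(d2['img'].max(2)<110)&(P1[...,2]>.06); dk[:,:370]=0;dk[:,480:]=0;dk[:145]=0;dk[255:]=0
    fr=P1[dk|(Y&(P1[...,1]<-.25))]; fr=fr[(fr[:,1]<-.24)&(fr[:,1]>-.52)&(fr[:,0]>.33)&(fr[:,0]<.71)&(fr[:,2]<.16)&(fr[:,2]>.075)]
    a=-((fr[:,:2]-[.5186,-.3776])@f) ; a=(fr[:,:2]-np.array([.5232,-.2677]))@f
    for t in (0.,.05,.1,.15,.2,.22):
        kk=fr[np.abs(a-t)<.008]; print('frame z at',t,len(kk),np.median(kk[:,2]).round(4) if len(kk) else '',end=' | ')
    ex=(fr[:,:2]-np.array([.5232,-.2677]))@e; kk=np.abs(a)<.012
    for sgn in (-.14,-.08,0,.08,.14):
        k2=kk&(np.abs(ex-sgn)<.02); print('rail lat',sgn,np.median(fr[k2,2]).round(4),end=' ')
    print('\nextents along',np.percentile(a,[1,99]).round(4),'lat',np.percentile(ex,[1,99]).round(4))
    q=P1[Y&(P1[...,1]>-.235)&(P1[...,2]>.1)]; print('carriage z',len(q),np.percentile(q[:,2],[5,50,95]).round(4) if len(q) else '')
    b=(hsv[...,0]>100)&(hsv[...,0]<130)&(hsv[...,1]>120)&(P1[...,2]<.03); b[:180]=0;b[230:]=0;b[:,:250]=0;b[:,400:]=0
    q=P1[b]; aa=(q[:,:2]-J)@f; ll=(q[:,:2]-J)@e
    print('base z vs along',[(t,int((np.abs(aa-t)<.015).sum()),np.median(q[np.abs(aa-t)<.015,2]).round(4)) for t in (-.12,-.09,-.06,-.03,0,.03) if (np.abs(aa-t)<.015).sum()>3],'lat',np.percentile(ll,[1,99]).round(4),'along min',np.percentile(aa,1).round(4))
E
python3 -c "
from chk import *
chk('18')"
```

```text
26.725 [ 0.53327528 -0.04137267  0.21154876] [-0.46139419  0.22026884 -0.29037163]
(np.float64(-0.15158509143251805), np.float64(0.00019723630577379644))
frame z at 0.0 466 0.1031 | frame z at 0.05 110 0.0994 | frame z at 0.1 101 0.0973 | frame z at 0.15 111 0.0945 | frame z at 0.2 306 0.0909 | frame z at 0.22 616 0.0941 | rail lat -0.14 0.1031 rail lat -0.08 0.1031 rail lat 0 0.1033 rail lat 0.08 0.1027 rail lat 0.14 0.1033 
extents along [-0.019   0.2405] lat [-0.1798  0.1745]
carriage z 181 [0.1323 0.1381 0.165 ]
base z vs along [(-0.12, 6, np.float64(0.0061)), (-0.09, 66, np.float64(0.0058)), (-0.06, 70, np.float64(0.0066)), (-0.03, 60, np.float64(0.0071)), (0, 13, np.float64(0.0111)), (0.03, 27, np.float64(0.0074))] lat [-0.0375  0.0295] along min -0.1199
```

View pics/t18c.png

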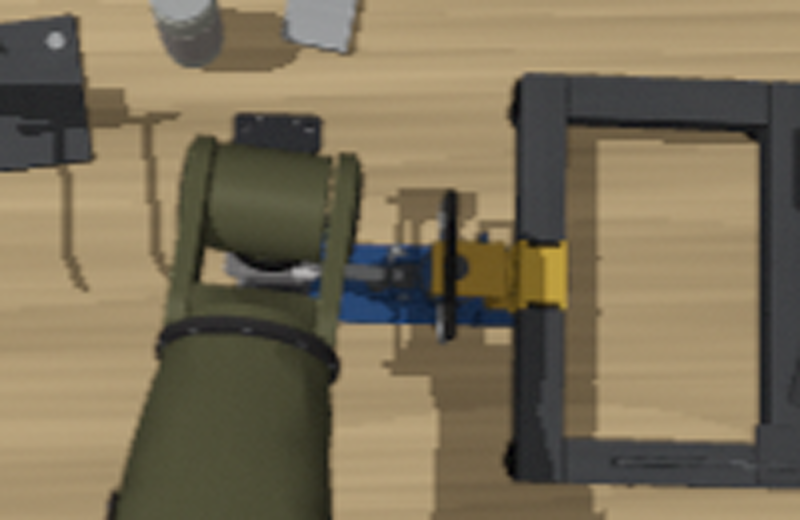

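>>> drive_tool --pt "0 2.5 0 0 0" --pt "0 4.5 0.8 0 0" --pt "0 6.2 1.4 0 0" --pt "0 7.8 1.8 0 0" --pt "0 9.3 2.1 0 0" --pt "0 10.6 2.3 0 0" --pt "0 11.5 2.3 0 0" --pt "0 11.8 2.3 0 0"

```text
time: 27.78
tcp_pos: [0.5354, -0.0172, 0.0952]
eef_rot: [0.708, 0.018, 0.706, -0.017]
ft_force: [-9.5, 10.0, 39.5]
gripper_width: 0.0005
```

>>> drive_tool --pt "0 0 0 0 0" --pt "0 0 0 0 0"

```text
time: 28.02
tcp_pos: [0.5353, -0.0172, 0.0957]
eef_rot: [0.708, 0.018, 0.706, -0.017]
ft_force: [-7.9, 11.0, 32.4]
gripper_width: 0.0
```

```bash
python3 -c "
from chk import *
chk('19'); d=snap('wrist','w19.png')
s=snap('side','s19.png');cv2.imwrite('pics/s19c.png',cv2.resize(s['img'][90:250,270:430],None,fx=4,fy=3.7,interpolation=cv2.INTER_CUBIC))"
```

```text
28.025 [ 0.53533626 -0.01721707  0.0957008 ] [-7.94637491 10.9929006  32.38052432]
(np.float64(-0.1758083972509057), np.float64(0.0012080120345556707))
frame z at 0.0 482 0.1154 | frame z at 0.05 113 0.11 | frame z at 0.1 108 0.1047 | frame z at 0.15 105 0.0991 | frame z at 0.2 288 0.0923 | frame z at 0.22 514 0.0935 | rail lat -0.14 0.1156 rail lat -0.08 0.1154 rail lat 0 0.1162 rail lat 0.08 0.1148 rail lat 0.14 0.1152 
extents along [-0.0188  0.2428] lat [-0.1798  0.1746]
carriage z 175 [0.1434 0.1497 0.1638]
base z vs along [(-0.12, 86, np.float64(0.0068)), (-0.09, 118, np.float64(0.0064)), (-0.06, 72, np.float64(0.007)), (-0.03, 62, np.float64(0.0068)), (0, 12, np.float64(0.0141)), (0.03, 30, np.float64(0.0061))] lat [-0.0616  0.0299] along min -0.1226
```

View pics/t19c.png

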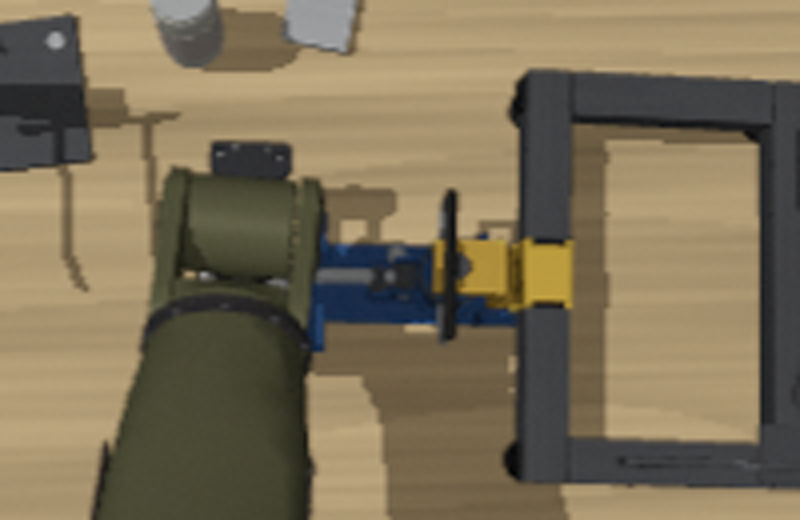

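View pics/w19.png

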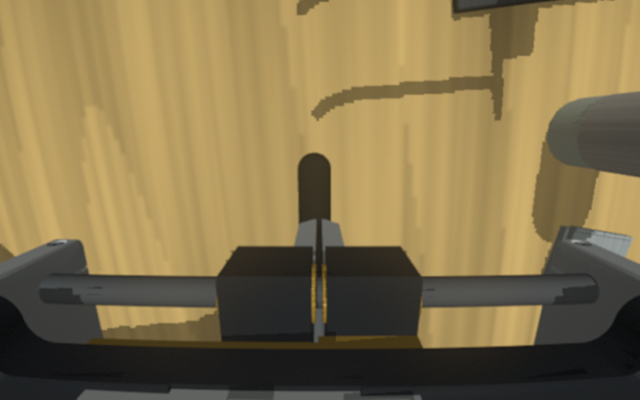

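View pics/s19c.png

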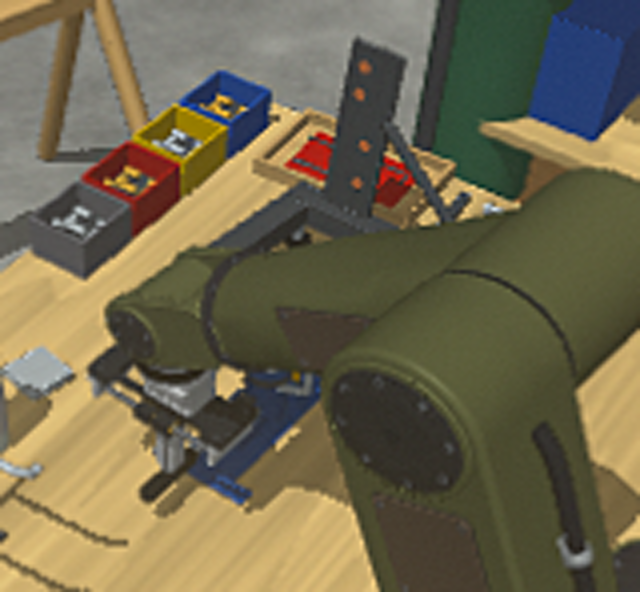

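>>> drive_tool --pt "0 0 0 0 0" --pt "0 0 0 0 0" --pt "0 0 0 0 0" --pt "0 0 0 0 0"

```text
time: 28.68
tcp_pos: [0.5354, -0.0172, 0.0957]
eef_rot: [0.708, 0.018, 0.706, -0.017]
ft_force: [-7.0, 10.3, 31.8]
gripper_width: 0.0004
```

```bash
python3 -c "
from chk import *
chk('20'); print(job.finish_job()); print(telemetry.state()['ft_force'])"
```

```text
28.675 [ 0.53537005 -0.01721327  0.09574871] [-7.02465042 10.27894122 31.84376833]
(np.float64(-0.17581365961651083), np.float64(0.001241601235135851))
frame z at 0.0 474 0.1158 | frame z at 0.05 108 0.1106 | frame z at 0.1 105 0.1048 | frame z at 0.15 105 0.0988 | frame z at 0.2 280 0.0917 | frame z at 0.22 495 0.0933 | rail lat -0.14 0.116 rail lat -0.08 0.1161 rail lat 0 0.1159 rail lat 0.08 0.1158 rail lat 0.14 0.116 
extents along [-0.0189  0.243 ] lat [-0.1798  0.1743]
carriage z 176 [0.1435 0.1505 0.1661]
base z vs along [(-0.12, 85, np.float64(0.0077)), (-0.09, 117, np.float64(0.006)), (-0.06, 68, np.float64(0.0075)), (-0.03, 59, np.float64(0.0073)), (0, 13, np.float64(0.0094)), (0.03, 30, np.float64(0.0081))] lat [-0.0618  0.0311] along min -0.1204
the job is handed in; nothing more can be done
None
the job is handed in; nothing more can be done
```

The job is done and handed in at about 28.7 s of the 61 s. The frame is jacked up, and the arm is holding the handle pressed down.

**What I did:** I lifted the jack off the hooks and stood it on the bench. I then moved its toe under the yellow lift point, let go, and pumped three full strokes.

**Last checks:**
- **Lift:** the near rail stood 25 to 26 mm higher than at the start, about the same along its whole length.
- **Handle:** pressed to its stop with about 32 N, steady over the last half second.
- **Jack:** flat on the bench. Its saddle measured about 1 mm from the pad's centre when I let go; the rail hid it after that.
- **Frame:** the top camera showed no shove along the bench.
- **Other tools:** I went near none of them. The can and packers looked unmoved; I did not measure the rest again.

**What did not go cleanly:**
- **First slide failed:** the jack's toe caught on the bench, the jack pitched about 8° in the grip, and the force reached about 60 N. I backed off, set it flat and gripped it again. The frame had not moved.
- **Moved in just clear of the bench:** after that I carried the jack in about 2 to 3 mm up instead of sliding it, then set it down.
- **Over 40 N on the handle:** the fingertips briefly pressed with about 49 N at the end of the second stroke. I can't tell whether that, or the 60 N above, counts against the 40 N limit.

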